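# Stir a batch of drainage mix and change over the bowls

## Task

Put every green feed plug into the terracotta bowl of clay pebbles on the yellow saucer, then stir the mix with the wooden stick right at the bottom of the bowl, three full clockwise turns as seen from above, and stand the stick back in its block. Then swap the two bowls: the full terracotta one goes to sit flat in the blue saucer and the empty white one flat in the yellow saucer, spilling nothing, tipping neither bowl and leaving the jar and the tamper alone.

Things in the scene. Friction and masses are not known exactly. Their poses are not given: they have to be found in the camera images.
- mix_bowl: The mixing bowl: round, terracotta red, open; 160 mm across the rim, 70 mm high, wall 8 mm thick (pinch it at the rim, from above, one finger inside), sides flaring slightly (outer radius 74 mm at the foot, 80 mm at the rim), flat inner floor 8 mm above its underside; about 0.4 kg empty and loose. It starts on the yellow saucer with five pebbles in it. Origin: centre of its underside; z up.
- spare_bowl: The spare bowl: the same shape, size and weight as the mixing bowl, but white and empty. It starts on the blue saucer. Origin: centre of its underside; z up.
- mix_saucer: The mixing saucer: a round yellow plant saucer, fixed to the table; flat inner floor 5 mm above the table and 172 mm across, low rim 196 mm across and 13 mm high, so that a bowl (foot 148 mm across) has about 12 mm of play each way. Origin: centre of its underside (on the table).
- ready_saucer: The ready saucer: the same, but blue. Origin: centre of its underside.
- stick: The stirring stick: light wood, 170 mm long, 0.06 kg. Straight round shaft 14 mm in diameter from the blunt tip to 88 mm, then a square handle 22 x 22 mm from 94 to 170 mm, its flat sides facing the stick's x and y. It starts in its stand, tip down, leaning a little at most. In the grip it pivots if the tip is pushed hard sideways (over some 12 N). Origin: end of the tip; z towards the handle.
- stick_tip (a point): Centre of the end of the stick's tip (the same point as the stick's origin).
- stick_stand: The stick's stand: dark wooden block 90 x 90 mm, 80 mm high, fixed, with one upright round hole in the middle of its top, 20 mm in diameter, mouth flared by 4 mm, 68 mm deep (hole floor 12 mm above the table). Origin: centre of its underside.
- plug_1: Feed plug: green round plug with a domed top and a yellow band round its middle, 36 mm in diameter (straight-sided from 7 to 17 mm above its foot), 29 mm high, 0.03 kg, smooth, standing upright on the table at the start. One to three are present; nothing else stands in their area (x 0.40 to 0.55, y 0.17 to 0.35). Origin: centre of its underside.
- plug_2: Feed plug: green round plug with a domed top and a yellow band round its middle, 36 mm in diameter (straight-sided from 7 to 17 mm above its foot), 29 mm high, 0.03 kg, smooth, standing upright on the table at the start. One to three are present; nothing else stands in their area (x 0.40 to 0.55, y 0.17 to 0.35). Origin: centre of its underside.
- plug_3: Feed plug: green round plug with a domed top and a yellow band round its middle, 36 mm in diameter (straight-sided from 7 to 17 mm above its foot), 29 mm high, 0.03 kg, smooth, standing upright on the table at the start. One to three are present; nothing else stands in their area (x 0.40 to 0.55, y 0.17 to 0.35). Origin: centre of its underside.
- pebble_1: Clay pebble: dark brown lump about 25 mm across, 0.012 kg, smooth, loose in the mixing bowl, mostly on its floor. Origin: its centre.
- pebble_2: Clay pebble: dark brown lump about 25 mm across, 0.012 kg, smooth, loose in the mixing bowl, mostly on its floor. Origin: its centre.
- pebble_3: Clay pebble: dark brown lump about 25 mm across, 0.012 kg, smooth, loose in the mixing bowl, mostly on its floor. Origin: its centre.
- pebble_4: Clay pebble: dark brown lump about 25 mm across, 0.012 kg, smooth, loose in the mixing bowl, mostly on its floor. Origin: its centre.
- pebble_5: Clay pebble: dark brown lump about 25 mm across, 0.012 kg, smooth, loose in the mixing bowl, mostly on its floor. Origin: its centre.
- jar: Glass jar with a black lid, 63 mm across, 90 mm high, standing at the right; a bystander to leave alone. Origin: centre of its underside.
- tamper: Wooden compost tamper, 150 x 85 mm board with a knob, 67 mm high, lying at the left; a bystander to leave alone. Origin: centre of its underside.

How it is judged:
By the outcome, as a careful person would: the job done as asked, in the order asked, and still so for the second after the job is handed in, with the robot touching nothing.
Of plug_1, plug_2, plug_3 only 1 to 3 are there at a start; the rules pass over those that are not, and their reading is None.
At some moment in a run one of spare_bowl, plug_1, plug_2, plug_3 may be knocked a few centimetres aside while the robot is not near it.
It also fails if it takes over 210 s, if anything falls off the work surface, if the arm or the gripper's body presses on something with over 40 N, if the wrist force passes 120 N, or if a joint passes its speed limit or range.

## Robot

A 7-joint arm with a two-finger parallel gripper is mounted at the origin on a cart in front of the work surface, level with it; the furniture and walls round the work are solid. World frame = base frame: x ahead of the robot, y to its left, z up, the work surface at z = 0. Lengths are in m, angles in rad, forces in N, time in s.
With the tool pointing down it reaches from about 0.4 to 0.875 m from the base axis. Payload 19.3 kg.
Tool frame: the origin (TCP) lies on the mounting face of the last link; the fingertips stand 173 mm ahead of it and the grasp point (between the pads) lies 155 mm ahead of it; z points along the fingers, y is the line along which they close (so a half turn about z gives the same grasp; the last joint's range is limited). The gripper opens to 85 mm and grips with 20 to 120 N. Pads are 22 mm wide; open, the fingers measure 114 mm over their backs; the gripper's body (76 mm by 85 mm) begins 54 mm behind the grasp point. The pads swing forward as they close: fully open they stand 13 mm farther back than shut.
Start: joints at [-1.348, 0.521, -0.036, 1.599, 0.021, 1.021, -0.113], TCP at [0.18, 0.598, 0.405] pointing down, gripper open.
Joint ranges: [-2.91, 2.91], [-0.3, 2.13], [-1.5, 1.42], [0.17, 2.43], [-1.26, 4.41], [0.16, 1.93], [-2.52, 2.52]. Speed limits (rad/s): [1.89, 1.89, 2.39, 2.39, 3.01, 3.01, 3.01].

## Interface

Orientations are given as [roll, pitch, yaw] about the fixed x, y, z axes, in that order (R = Rz(yaw) Ry(pitch) Rx(roll)).
In Python, from workcell import bot, vision gives the robot as it stands.
- The arm moves only by the shell command python3 -m creep 'ROWS' [FORCE]. ROWS is JSON, a list that holds one entry, the list of rows, each a list of 7 numbers: the opening, from -1 (shut) to 1 (fully open), then the shift along the tool's x, y, z in cm, then the turn, a rotation vector about the tool's x, y, z in rad. In form: [[[grip, tx, ty, tz, rx, ry, rz], ...]]. A call has 1 to 12 rows; each row shifts and turns the commanded pose from where the row before left it, along the tool's axes as they then stand; what a row does not reach is not made up. A row lasts 1/8 s, in which the tool goes at most 62.5 mm and 10.7 degrees, less where a joint would pass 70% of its speed; a pose out of reach is approached as far as the arm can. A call with a gripper value outside its range is refused whole. The fingers move at their own pace and stop on an object; FORCE is the grip in N (left out, the last holds). Time passes only in rows, so rows that do not move let the fingers close. It gives the time, the measured TCP pose, the force, the opening and the grip force at its end, in the units of the state.
- bot.observe(): the state, without advancing time (a new reading comes with each control period).
- vision.grab_frame(name): name is "scene" or "top" or "wrist"; returns a dict with "image" (420x560x3 uint8, blue, green, red), "depth" (420x560 float32, m along the optical axis (not along the pixel's ray), 0 where there is no reading), "fovy" (degrees; the focal length in pixels is half the picture's height over the tangent of half this angle, whatever the lens; pixels are square), "cx", "cy" (the principal point, pixels), "k1" (the pictures are not rectified: a ray, as slopes to the right and down, at radius r is drawn at 1 + k1 r^2 times it, then the intrinsics apply), "cam_to_world" (4x4, takes a point from camera to world coordinates); the wrist camera has in their place "tool_from_camera" (4x4, takes a point from camera to tool coordinates, whose origin is the TCP and whose axes are the flange's). Camera axes: x right, y down, z forward; pixel columns grow to the right and rows downward; lengths in m; the calibration is good to about 2 mm. A picture is of the moment at which its call begins: read the wrist's pose just before it.
- bot.job_done(): hands the job in; it is judged then, once.
The state is a dict: "clock": time; "qpos": joint angles; "qd": joint speeds; "joint_efforts": joint torques, N m; "position": TCP position; "tool_rot": TCP orientation; "force": force on the tool from outside, world axes, zero at the start; "moment": the same for the moment, N m; "grip_width": finger opening in m; "finger_force": force on a finger pad.
Only numpy, scipy, OpenCV 4.12 (cv2) and the standard library are available. Lean on these libraries where they do the work, as an engineer would, in place of code of your own. Each camera call takes 0.05 s, during which the arm holds its last target. There are 200 camera calls.

## Working session

There is one attempt and no reset: what is moved stays moved. The work goes in short steps, Python scripts to look and compute and a shell command to move; the robot and the scene stay as the last step left them, time stands still between calls to the robot, and variables do not carry over. Pictures are saved under pics/ and viewed, at most 16 in all, crops included, and the job is handed in when it is done.

```bash
ls; mkdir -p pics; python3 - <<'E'
from workcell import bot, vision
import cv2, numpy as np
s=bot.observe(); print({k:np.round(v,3) for k,v in s.items()})
for n in ("top","scene"):
    f=vision.grab_frame(n); cv2.imwrite(f"pics/{n}0.png",f["image"]); print(n,f["fovy"],f["cx"],f["cy"],f["k1"]);print(np.round(f["cam_to_world"],3))
E
```

```text
pics
{'clock': np.float64(0.0), 'qpos': array([-1.348,  0.522, -0.036,  1.6  ,  0.021,  1.021, -0.113]), 'qd': array([-0.001, -0.001, -0.001, -0.002,  0.001,  0.001, -0.   ]), 'joint_efforts': array([ 1.0000e-03, -9.2710e+01,  1.9800e+00, -3.6992e+01,  1.8000e-02,
        8.0000e-03,  0.0000e+00]), 'position': array([0.18 , 0.598, 0.404]), 'tool_rot': array([-3.14 ,  0.   ,  2.849]), 'force': array([-1.029,  0.234,  0.654]), 'moment': array([-0.041, -0.021, -0.006]), 'finger_force': np.float64(0.0), 'grip_width': np.float64(0.086)}
top 43.74444821375545 270.9892651667823 212.85087817126654 -0.013559757709461192
[[ 0.413 -0.846  0.337 -0.093]
 [-0.911 -0.385  0.15  -0.249]
 [ 0.003 -0.368 -0.93   1.647]
 [ 0.     0.     0.     1.   ]]
scene 52.18660011201633 278.2632344834184 206.6266997121983 -0.07089892178279625
[[ 0.51  -0.569  0.646 -0.341]
 [-0.86  -0.349  0.372 -0.465]
 [ 0.014 -0.745 -0.667  0.887]
 [ 0.     0.     0.     1.   ]]
```

View pics/top0.png

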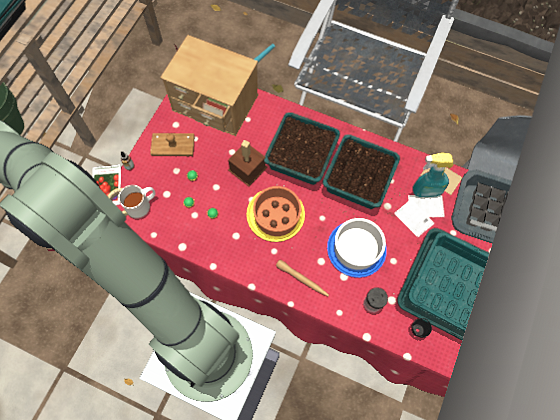

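View pics/scene0.png

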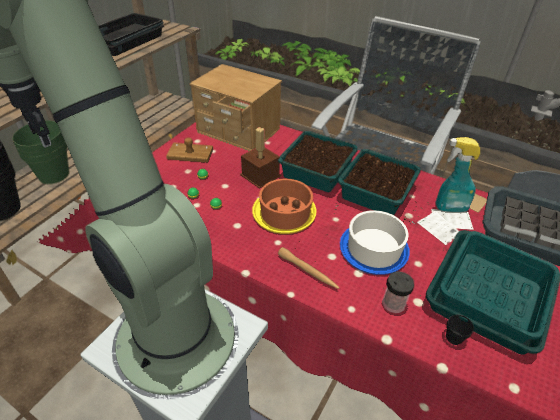

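```bash
cat > h.py <<'E'
import numpy as np, cv2
from scipy.optimize import least_squares
from scipy.spatial.transform import Rotation as Rot
from workcell import bot, vision
def R_of(rpy): return Rot.from_euler('xyz', rpy).as_matrix()
def frame(n):
    s=bot.observe(); f=vision.grab_frame(n)
    if n=="wrist":
        T=np.eye(4); T[:3,:3]=R_of(s["tool_rot"]); T[:3,3]=s["position"]; f["cam_to_world"]=T@f["tool_from_camera"]
    f["hsv"]=cv2.cvtColor(f["image"],cv2.COLOR_BGR2HSV)
    h,w=f["depth"].shape; F=h/2/np.tan(np.radians(f["fovy"])/2)
    K=np.array([[F,0,f["cx"]],[0,F,f["cy"]],[0,0,1]])
    f["K"]=K; uv=np.stack(np.meshgrid(np.arange(w),np.arange(h)),-1).reshape(-1,1,2).astype(np.float64)
    x=cv2.undistortPoints(uv,K,np.array([f["k1"],0,0,0,0])).reshape(h,w,2)
    f["rays"]=np.dstack([x,np.ones((h,w))])@f["cam_to_world"][:3,:3].T
    f["P"]=f["rays"]*f["depth"][...,None]+f["cam_to_world"][:3,3]
    f["ok"]=f["depth"]>0
    return f
def onplane(f,u,v,z):
    r=f["rays"][int(round(v)),int(round(u))]; o=f["cam_to_world"][:3,3]; return o+r*(z-o[2])/r[2]
def hsvm(f,lo,hi): return cv2.inRange(f["hsv"],np.array(lo),np.array(hi))>0
def circle(p,r=None):
    p=np.asarray(p)[:,:2]; c0=(p.min(0)+p.max(0))/2
    if r: s=least_squares(lambda c:np.hypot(*(p-c).T)-r,c0,loss='soft_l1',f_scale=.003); return s.x,r,np.sqrt(np.mean(s.fun**2))
    s=least_squares(lambda c:np.hypot(*(p-c[:2]).T)-c[2],[*c0,.08],loss='soft_l1',f_scale=.003); return s.x[:2],s.x[2],np.sqrt(np.mean(s.fun**2))
def blobs(m,amin=20):
    n,l,st,c=cv2.connectedComponentsWithStats(m.astype(np.uint8)); return [(l==i) for i in range(1,n) if st[i,4]>=amin]
def go(p,yaw,rz=0):
    """needed shift in tool axes (cm) from measured pose for GRASP POINT (155mm ahead) at p, tool down, then turn"""
    s=bot.observe(); R=R_of(s["tool_rot"]); d=np.array(p)+[0,0,.155]-s["position"]
    Rt=R_of([np.pi,0,yaw]); w=Rot.from_matrix(R.T@Rt).as_rotvec()
    print("world d cm",np.round(d*100,2)," tool d cm",np.round(R.T@d*100,2)," turn",np.round(w,3),"yaw now",round(s["tool_rot"][2],3))
E
python3 - <<'E'
from h import *
np.set_printoptions(suppress=True,precision=4)
for n in("top","scene"):
    f=frame(n); P=f["P"]; ok=f["ok"]&(P[...,2]>-.02)&(P[...,2]<.3)&(P[...,0]>.3)&(P[...,0]<1)&(abs(P[...,1])<.6)
    for b in blobs(hsvm(f,(45,90,40),(85,255,255))&ok&(P[...,0]<.6)&(P[...,1]>.12)&(P[...,1]<.4),15):
        v,u=np.nonzero(b); print(n,"green",len(u),u.mean(),v.mean(),np.median(P[b],0),onplane(f,u.mean(),v.mean(),.016), P[b][:,2].max())
    rim=ok&(P[...,2]>.068)&(P[...,2]<.082)
    for nm,box in(("mix",(.5,.78,-.06,.2)),("spare",(.5,.78,-.3,-.06))):
        m=rim&(P[...,0]>box[0])&(P[...,0]<box[1])&(P[...,1]>box[2])&(P[...,1]<box[3])
        print(n,nm,m.sum(),P[m].min(0),P[m].max(0))
    y=hsvm(f,(22,150,120),(34,255,255))&ok&(P[...,2]<.03); bl=hsvm(f,(100,150,80),(125,255,255))&ok&(P[...,2]<.03)
    for nm,m in(("yellow",y),("blue",bl)):
        for b in blobs(m,100): print(n,nm,b.sum(),circle(P[b]),P[b].min(0),P[b].max(0))
    tall=ok&(P[...,2]>.09)&(P[...,2]<.2)
    for b in blobs(tall,15): v,u=np.nonzero(b); print(n,"tall",len(u),u.mean(),v.mean(),P[b].mean(0),P[b].max(0))
    st=ok&(abs(P[...,2]-.08)<.005)
    for b in blobs(st,15): v,u=np.nonzero(b); print(n,"z80",len(u),u.mean(),v.mean(),P[b].min(0),P[b].max(0))
E
```

```text
top green 62 191.59677419354838 174.66129032258064 [0.5104 0.3186 0.0246] [0.5129 0.3204 0.016 ] 0.03756733955687275
top green 69 188.31884057971016 201.42028985507247 [0.4163 0.2825 0.025 ] [0.4208 0.2875 0.016 ] 0.0368953686223219
top green 74 212.01351351351352 212.47297297297297 [0.4142 0.1927 0.0239] [0.4186 0.1955 0.016 ] 0.03401871847536353
top mix 1378 [ 0.502  -0.0599  0.068 ] [0.7799 0.1989 0.082 ]
top spare 958 [ 0.5001 -0.3     0.068 ] [ 0.7796 -0.0602  0.082 ]
top yellow 252 (array([ 0.5019, -0.0067]), np.float64(0.08020180863145883), np.float64(0.004863408321866199)) [ 0.4068 -0.0946 -0.0073] [0.5568 0.0591 0.0252]
top blue 587 (array([ 0.5083, -0.2918]), np.float64(0.08909180525017846), np.float64(0.006492515696889638)) [ 0.4044 -0.3867 -0.0054] [ 0.5507 -0.1966  0.0244]
top tall 1969 212.61198577958353 103.30167597765363 [0.7284 0.334  0.1512] [0.9111 0.5139 0.2   ]
top tall 134 244.99253731343285 148.455223880597 [0.6162 0.1602 0.1549] [0.6331 0.1743 0.1886]
top tall 443 433.57562076749434 176.48758465011286 [ 0.7865 -0.4282  0.1314] [ 0.8278 -0.3805  0.1986]
top tal
[... 5495 characters left out ...]
]
scene z80 19 293.8421052631579 164.6315789473684 [0.6355 0.0248 0.0751] [0.6466 0.0693 0.0785]
scene z80 93 408.31182795698925 186.58064516129033 [ 0.638  -0.3099  0.0751] [ 0.8317 -0.2834  0.0807]
scene z80 18 317.05555555555554 172.88888888888889 [ 0.635  -0.0548  0.0751] [ 0.6463 -0.0175  0.0789]
scene z80 18 345.77777777777777 182.77777777777777 [ 0.6377 -0.1489  0.0752] [ 0.6479 -0.1183  0.0802]
scene z80 107 455.9252336448598 190.86915887850466 [ 0.7623 -0.4855  0.0751] [ 0.8148 -0.3873  0.085 ]
scene z80 35 364.2 189.9142857142857 [ 0.6331 -0.219   0.075 ] [ 0.6477 -0.1633  0.0796]
scene z80 77 397.14285714285717 290.87012987012986 [ 0.3234 -0.4315  0.075 ] [ 0.348  -0.3719  0.085 ]
```

```bash
cat >> h.py <<'E'
def rims(f,cs=((.502,0),(.505,-.29))):
    P=f["P"]
    for c in cs:
        m=f["ok"]&(abs(P[...,2]-.073)<.008)&(abs(np.hypot(P[...,0]-c[0],P[...,1]-c[1])-.076)<.02)
        q=circle(P[m]); q2=circle(P[m],.076); print("rim",m.sum(),np.round(q[0],4),round(q[1],4),round(q[2],4),"fixed r",np.round(q2[0],4),"z",round(np.median(P[m][:,2]),4))
E
python3 - <<'E'
from h import *
np.set_printoptions(suppress=True,precision=4)
for n in("top","scene"):
    f=frame(n); rims(f); P=f["P"]
    for nm,m,z0 in(("yellow",hsvm(f,(22,150,120),(34,255,255)),(.502,0)),("blue",hsvm(f,(100,150,80),(125,255,255)),(.505,-.29))):
        m=m&f["ok"]&(P[...,2]<.03)&(np.hypot(P[...,0]-z0[0],P[...,1]-z0[1])<.12); mm=m.astype(np.uint8)
        # outer edge of saucer: convex hull of mask cast to z=.013
        c=np.vstack(cv2.findContours(mm,cv2.RETR_EXTERNAL,cv2.CHAIN_APPROX_NONE)[0]); hu=cv2.convexHull(c)[:,0]
        p=np.array([onplane(f,u,v,.013) for u,v in hu]); print(n,nm,circle(p,.098))
    m=f["ok"]&(abs(P[...,2]-.08)<.006)&(np.hypot(P[...,0]-.615,P[...,1]-.16)<.075)
    r=cv2.minAreaRect((P[m][:,:2]*1000).astype(np.float32)); print(n,"stand",m.sum(),r)
    m=f["ok"]&(P[...,2]>.1)&(P[...,2]<.19)&(np.hypot(P[...,0]-.615,P[...,1]-.16)<.06)
    q=P[m]
    for z in(.11,.13,.15,.165,.18):
        k=abs(q[:,2]-z)<.01
        if k.sum()>3: print(n,"stick z",z,k.sum(),np.median(q[k],0),q[k].max(0))
w=vision.grab_frame("wrist"); print(w["tool_from_camera"],w["fovy"])
go((.418,.286,.20),2.849)
E
```

```text
rim 400 [ 0.4988 -0.0038] 0.0752 0.0029 fixed r [ 0.4989 -0.0038] z 0.074
rim 405 [ 0.5041 -0.2896] 0.0752 0.0027 fixed r [ 0.5041 -0.2895] z 0.0739
top yellow (array([0.5026, 0.0001]), 0.098, np.float64(0.002975748410109611))
top blue (array([ 0.5043, -0.2915]), 0.098, np.float64(0.0023907387045346445))
top stand 511 ((626.943603515625, 151.922119140625), (111.94928741455078, 109.87093353271484), 72.76309204101562)
top stick z 0.11 16 [0.6132 0.1586 0.1137] [0.6258 0.1718 0.1195]
top stick z 0.13 19 [0.6124 0.1581 0.1292] [0.6278 0.1739 0.1393]
top stick z 0.15 27 [0.6117 0.155  0.1504] [0.6284 0.1724 0.1586]
top stick z 0.165 26 [0.6119 0.1586 0.1641] [0.6297 0.1724 0.1727]
top stick z 0.18 50 [0.6185 0.1632 0.1811] [0.6318 0.1743 0.1896]
rim 498 [ 0.4986 -0.0058] 0.0754 0.0027 fixed r [ 0.4987 -0.0058] z 0.0729
rim 601 [ 0.5033 -0.2914] 0.0752 0.0028 fixed r [ 0.5034 -0.2913] z 0.0729
scene yellow (array([0.5008, 0.0003]), 0.098, np.float64(0.0016568713488606212))
scene blue (array([ 0.5016, -0.2908]), 0.098, np.float64(0.002105185047260151))
scene stand 459 ((627.3309936523438, 152.2908935546875), (112.54240417480469, 110.02178955078125), 73.38750457763672)
scene stick z 0.11 34 [0.6137 0.155  0.1137] [0.6306 0.1704 0.1194]
scene stick z 0.13 46 [0.6136 0.1548 0.1296] [0.6312 0.1717 0.1399]
scene stick z 0.15 51 [0.6133 0.1551 0.1511] [0.6317 0.1695 0.1596]
scene stick z 0.165 50 [0.6134 0.1543 0.1649] [0.6326 0.1699 0.1735]
scene stick z 0.18 53 [0.6168 0.158  0.1794] [0.6326 0.172  0.1846]
[[ 0.0002 -0.9557 -0.2944  0.0747]
 [ 1.      0.0002  0.     -0.0005]
 [ 0.     -0.2944  0.9557  0.031 ]
 [ 0.      0.      0.      1.    ]] 68.24880042106723
world d cm [ 23.76 -31.24  -4.96]  tool d cm [-31.76 -23.05   4.96]  turn [-0.  0. -0.] yaw now 2.849
```

```bash
python3 -m creep '[[[1,-4,-2.9,0.6,0,0,0],[1,-4,-2.9,0.6,0,0,0],[1,-4,-2.9,0.6,0,0,0],[1,-4,-2.9,0.6,0,0,0],[1,-4,-2.9,0.6,0,0,0],[1,-4,-2.9,0.6,0,0,0],[1,-4,-2.9,0.6,0,0,0],[1,-3.8,-2.8,0.6,0,0,0],[1,0,0,0,0,0,0],[1,0,0,0,0,0,0]]]' 30
cat >> h.py <<'E'
def plugs(f,zc=.016):
    P=f["P"]; m=hsvm(f,(45,90,40),(85,255,255))&(P[...,0]>.33)&(P[...,0]<.62)&(P[...,1]>.1)&(P[...,1]<.42)&f["ok"]&(P[...,2]<.05)
    m=cv2.morphologyEx(m.astype(np.uint8),cv2.MORPH_CLOSE,np.ones((9,9)))>0
    for b in blobs(m,30):
        c=cv2.minEnclosingCircle(np.argwhere(b)[:,::-1].astype(np.float32)); q=P[b]; t=q[q[:,2]>.026]
        print("plug n",b.sum(),"px",np.round(c[0]),round(c[1]),"ray",np.round(onplane(f,*c[0],zc),4),"top centroid",np.round(t.mean(0),4) if len(t) else None,"ext",np.round(np.ptp(q,0),3))
E
python3 - <<'E'
from h import *
s=bot.observe();print(s["position"],s["tool_rot"],s["qpos"],s["clock"])
f=frame("wrist"); cv2.imwrite("pics/w1.png",f["image"]); plugs(f)
E
```

```text
clock: 1.6
position: [0.418, 0.2858, 0.3568]
tool_rot: [3.141, -0.0, 2.849]
force: [0.1, 0.7, 1.1]
grip_width: 0.0855
finger_force: 0.0
[0.41803468 0.28576353 0.35677129] [ 3.14129291e+00 -1.72246952e-04  2.84866505e+00] [-0.73785895  0.39823645  0.0274442   1.95897622 -0.01549776  0.78441379
  0.57627535] 1.6
plug n 865 px [281. 195.] 17 ray [0.4203 0.2865 0.016 ] top centroid [0.4199 0.2866 0.0302] ext [0.09  0.037 0.313]
plug n 830 px [198. 217.] 17 ray [0.4179 0.196  0.016 ] top centroid [0.4177 0.1967 0.0303] ext [0.088 0.128 0.312]
plug n 712 px [336. 264.] 15 ray [0.5129 0.3222 0.016 ] top centroid [0.5123 0.322  0.0309] ext [0.18  0.033 0.312]
```

View pics/w1.png

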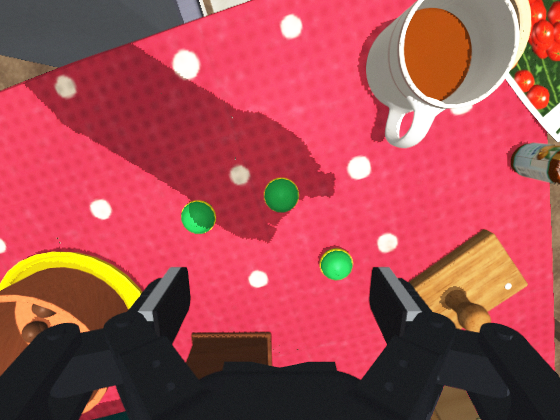

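```bash
python3 -m creep '[[[0.6,-0.1,0.1,2,0,0,-0.1463],[0.6,-0.1,0,4,0,0,-0.1463],[0.6,0,0,4,0,0,0],[0.6,0,0,4,0,0,0],[0.6,0,0,3,0,0,0],[0.6,0,0,1.2,0,0,0],[0.6,0,0,0,0,0,0],[-1,0,0,0,0,0,0],[-1,0,0,0,0,0,0],[-1,0,0,0,0,0,0],[-1,0,0,0,0,0,0]]]' 30
python3 -c "
from h import *
go((.42,.2866,.02),np.pi); print(bot.observe()['qpos'])"
```

```text
clock: 3.02
position: [0.4207, 0.2862, 0.1759]
tool_rot: [3.14, 0.001, 3.141]
force: [-1.9, -0.5, 12.0]
grip_width: 0.0336
finger_force: 28.7
world d cm [-0.07  0.04 -0.09]  tool d cm [0.07 0.04 0.08]  turn [ 0.001  0.001 -0.   ] yaw now 3.141
[-0.68937316  0.71403049 -0.03297336  2.04078852  0.05745996  0.38584041
  0.80293139]
```

```bash
python3 -m creep '[[[-1,0,0,-1,0,0,0],[-1,0,0,-3,0,0,0],[-1,0,0,-4,0,0,0],[-1,0,-1,-4,0,0,0],[-1,-1.5,-4,0,0,0,0],[-1,-1.5,-4,0,0,0,0],[-1,-1.5,-4,0,0,0,0],[-1,-1.5,-4,0,0,0,0],[-1,-1.5,-4,0,0,0,0],[-1,-1.5,-4,0,0,0,0],[-1,-1.5,-4,0,0,0,0],[-1,0,0,0,0,0,0]]]'
python3 -c "
from h import *
go((.53,-.002,.056),np.pi);f=frame('scene');cv2.imwrite('pics/s2.png',f['image'][100:300,100:460])"
```

```text
clock: 4.53
position: [0.5258, -0.0073, 0.2955]
tool_rot: [-3.141, 0.001, 3.137]
force: [-0.8, 0.4, 0.1]
grip_width: 0.0334
finger_force: 30.0
world d cm [ 0.42  0.53 -8.45]  tool d cm [-0.41  0.54  8.45]  turn [-0.001  0.001 -0.005] yaw now 3.137
```

View pics/s2.png

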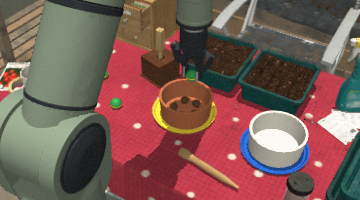

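```bash
python3 -m creep '[[[-1,-0.4,0.5,2.5,0,0,0],[-1,0,0,3,0,0,0],[-1,0,0,3,0,0,0],[-1,0,0,0,0,0,0],[0.3,0,0,0,0,0,0],[0.3,0,0,0,0,0,0],[0.3,0,0,-2,0,0,0],[0.3,0,0,-4,0,0,0],[0.3,0,1,-4,0,0,0],[0.6,2.3,4,0,0,0,0],[0.6,2.3,4,0,0,0,0],[0.6,2.3,4,0,0,0,0]]]'
python3 -c "
from h import *
go((.418,.1962,.022),np.pi);f=frame('wrist');plugs(f)"
```

```text
clock: 6.08
position: [0.4594, 0.1322, 0.3102]
tool_rot: [3.141, 0.001, 3.141]
force: [0.2, 0.6, -0.2]
grip_width: 0.0683
finger_force: 0.0
world d cm [ -4.14   6.4  -13.32]  tool d cm [ 4.15  6.39 13.32]  turn [ 0.     0.001 -0.   ] yaw now 3.141
plug n 1170 px [356. 157.] 20 ray [0.4168 0.1965 0.016 ] top centroid [0.418  0.1939 0.0296] ext [0.047 0.086 0.28 ]
plug n 1002 px [482. 258.] 20 ray [0.5108 0.323  0.016 ] top centroid [0.5124 0.3192 0.0295] ext [0.149 0.224 0.28 ]
```

```bash
python3 -m creep '[[[0.6,2.1,3.2,2,0,0,0],[0.6,2.0,3.1,3,0,0,0],[0.6,0,0,4,0,0,0],[0.6,0,0,3,0,0,0],[0.6,0,0,1.2,0,0,0],[0.6,0,0,0,0,0,0],[-1,0,0,0,0,0,0],[-1,0,0,0,0,0,0],[-1,0,0,0,0,0,0],[-1,0,0,0,0,0,0],[-1,0,0,-1,0,0,0],[-1,0,0,-3,0,0,0]]]'
python3 -c "
from h import *
go((.472,-.002,.056),np.pi)"
```

```text
clock: 7.62
position: [0.4191, 0.1938, 0.2181]
tool_rot: [-3.141, -0.001, 3.141]
force: [-0.0, -0.6, 0.2]
grip_width: 0.0335
finger_force: 30.1
world d cm [  5.29 -19.58  -0.71]  tool d cm [ -5.29 -19.58   0.72]  turn [-0.001 -0.001 -0.   ] yaw now 3.141
```

Lift 6 more, cross, lower, release, then return toward plug 1.

```bash
python3 -m creep '[[[-1,0,0,-3.3,0,0,0],[-1,0,-0.6,-4,0,0,0],[-1,-1.3,-4.7,0,0,0,0],[-1,-1.3,-4.8,0,0,0,0],[-1,-1.3,-4.7,0,0,0,0],[-1,-1.4,-4.8,0,0,0,0],[-1,0,0,0,0,0,0],[-1,0,0,3,0,0,0],[-1,0,0,3,0,0,0],[-1,0,0,2,0,0,0],[-1,0,0,0,0,0,0]]]'
python3 -m creep '[[[0.3,0,0,0,0,0,0],[0.3,0,0,0,0,0,0],[0.3,0,0,-2,0,0,0],[0.3,0,0,-4,0,0,0],[0.3,0,1,-4,0,0,0],[0.6,-0.6,5,0,0,0,0],[0.6,-0.6,5,0,0,0,0],[0.6,-0.6,5,0,0,0,0],[0.6,-0.6,5,0,0,0,0],[0.6,-0.6,5,0,0,0,0],[0.6,-0.6,5,0,0,0,0],[0.6,0,0,0,0,0,0]]]'
python3 -c "
from h import *
go((.5125,.3215,.022),np.pi);f=frame('wrist');plugs(f)"
```

```text
clock: 9.0
position: [0.4722, -0.0013, 0.2103]
tool_rot: [3.141, -0.001, -3.141]
force: [0.1, 0.1, -0.0]
grip_width: 0.0331
finger_force: 33.6
clock: 10.5
position: [0.5075, 0.3119, 0.3109]
tool_rot: [3.14, 0.0, -3.137]
force: [-0.8, -0.0, 0.1]
grip_width: 0.068
finger_force: 0.0
world d cm [  0.5    0.96 -13.39]  tool d cm [-0.5   0.94 13.39]  turn [0.002 0.    0.005] yaw now -3.137
plug n 1137 px [290. 213.] 19 ray [0.5145 0.3214 0.016 ] top centroid [0.5136 0.3223 0.0292] ext [0.104 0.034 0.279]
```

```bash
python3 -m creep '[[[0.6,-0.6,1,3,0,0,0],[0.6,0,0,4,0,0,0],[0.6,0,0,4,0,0,0],[0.6,0,0,2.3,0,0,0],[0.6,0,0,0,0,0,0],[-1,0,0,0,0,0,0],[-1,0,0,0,0,0,0],[-1,0,0,0,0,0,0],[-1,0,0,0,0,0,0],[-1,0,0,-1,0,0,0],[-1,0,0,-4,0,0,0],[-1,0,0,-5,0,0,0]]]'
python3 -c "
from h import *
go((.50,-.007,.06),np.pi)"
```

```text
clock: 12.05
position: [0.5142, 0.3178, 0.2792]
tool_rot: [-3.141, -0.001, 3.142]
force: [0.2, 0.9, 0.4]
grip_width: 0.0336
finger_force: 30.1
world d cm [ -1.42 -32.48  -6.42]  tool d cm [  1.41 -32.47   6.44]  turn [-0.    -0.001 -0.   ] yaw now 3.142
```

```bash
python3 -m creep '[[[-1,0.5,-3.5,-2,0,0,0],[-1,0.2,-5,0,0,0,0],[-1,0.2,-5,0,0,0,0],[-1,0.2,-5,0,0,0,0],[-1,0.2,-5,0,0,0,0],[-1,0.1,-5,0,0,0,0],[-1,0,-4,0,0,0,0],[-1,0,0,0,0,0,0],[-1,0,0,3,0,0,0],[-1,0,0,3,0,0,0],[-1,0,0,2,0,0,0],[-1,0,0,0,0,0,0]]]'
python3 -m creep '[[[0.3,0,0,0,0,0,0],[0.3,0,0,0,0,0,0],[0.3,0,0,-2,0,0,0],[0.3,0,0,-4,0,0,0],[0.3,0,1,-4,0,0,0],[0.6,-1,5,0,0,0,0],[0.6,-1,5,-2,0,0,0],[0.6,-1,2,-2,0,0,0],[0.6,0,0,-2,0,0,0],[0.6,0,0,-2,0,0,0],[0.6,0,0,0,0,0,0],[0.6,0,0,0,0,0,0]]]'
python3 - <<'E'
from h import *
s=bot.observe();print(s["position"],s["qpos"])
f=frame("wrist");cv2.imwrite("pics/w2.png",f["image"]); plugs(f)
t=frame("top"); cv2.imwrite("pics/t2.png",cv2.resize(t["image"][130:290,150:410],None,fx=2,fy=2)); rims(t)
P=f["P"]; np.set_printoptions(suppress=True,precision=4)
q=f["ok"]&(abs(P[...,2]-.182)<.006)&(np.hypot(P[...,0]-.62,P[...,1]-.16)<.04); print("stick top",q.sum(),P[q].mean(0),cv2.minAreaRect((P[q][:,:2]*1000).astype(np.float32)))
q=f["ok"]&(abs(P[...,2]-.08)<.003)&(np.hypot(P[...,0]-.62,P[...,1]-.16)<.07); print("stand",q.sum(),cv2.minAreaRect((P[q][:,:2]*1000).astype(np.float32)))
rims(f)
E
```

```text
clock: 13.55
position: [0.5001, -0.0063, 0.2173]
tool_rot: [3.141, -0.002, -3.141]
force: [-0.1, 0.1, -0.2]
grip_width: 0.0334
finger_force: 30.1
clock: 15.05
position: [0.5302, 0.1228, 0.3976]
tool_rot: [-3.142, -0.0, 3.141]
force: [-0.0, -0.1, -0.8]
grip_width: 0.0685
finger_force: 0.0
[0.53015493 0.12283592 0.39757107] [-0.27128154  0.40238228 -0.08665684  1.81960268  0.04258934  0.92141455
  1.19370837]
rim 401 [ 0.4988 -0.0036] 0.0751 0.0028 fixed r [ 0.4988 -0.0035] z 0.074
rim 420 [ 0.5041 -0.2896] 0.0752 0.0028 fixed r [ 0.5041 -0.2895] z 0.0737
stick top 738 [0.6184 0.1608 0.1808] ((621.1311645507812, 161.15785217285156), (21.484058380126953, 22.82101058959961), 86.05280303955078)
stand 4895 ((620.6732177734375, 155.8888397216797), (102.06584930419922, 91.86914825439453), 73.57023620605469)
rim 5481 [ 0.5006 -0.0036] 0.0746 0.0025 fixed r [ 0.5007 -0.0033] z 0.0743Traceback (most recent call last):
  File "<stdin>", line 8, in <module>
  File "h.py", line 37, in rims
    q=circle(P[m]); q2=circle(P[m],.076); print("rim",m.sum(),np.round(q[0],4),round(q[1],4),round(q[2],4),"fixed r",np.round(q2[0],4),"z",round(np.median(P[m][:,2]),4))
  File "h.py", line 23, in circle
    p=np.asarray(p)[:,:2]; c0=(p.min(0)+p.max(0))/2
                               ~~~~~^^^
    return umr_minimum(a, axis, None, out, keepdims, initial, where)
ValueError: zero-size array to reduction operation minimum which has no identity
```

View pics/w2.png

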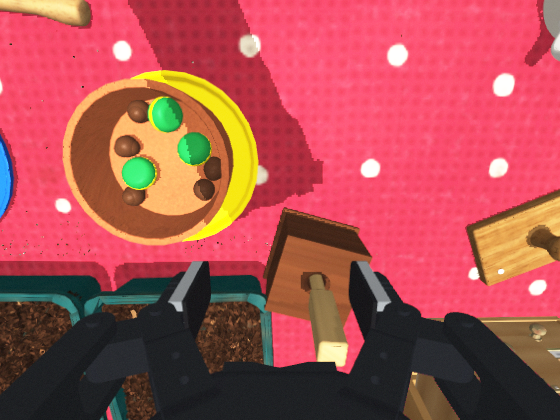

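View pics/t2.png

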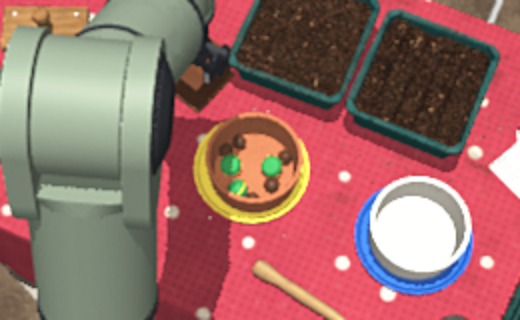

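```bash
python3 - <<'E'
from h import *
np.set_printoptions(suppress=True,precision=4)
f=frame("wrist"); P=f["P"]; near=np.hypot(P[...,0]-.62,P[...,1]-.16)<.06
q=f["ok"]&near&(P[...,2]>.177)&(P[...,2]<.19); q=max(blobs(q),key=np.sum)
c=cv2.findContours(q.astype(np.uint8),cv2.RETR_EXTERNAL,cv2.CHAIN_APPROX_NONE)[0][0][:,0]
p=np.array([onplane(f,u,v,.182)[:2] for u,v in c]); print("top",cv2.minAreaRect((p*1000).astype(np.float32)))
# side normals of the handle: fit direction of the face points by slices
for z in(.11,.12,.13,.14,.15,.16,.17):
    k=f["ok"]&near&(abs(P[...,2]-z)<.004); x=P[k]
    if len(x)>10: print(z,len(x),"min",np.percentile(x,3,axis=0)[:2],"max",np.percentile(x,97,axis=0)[:2],"mean",x.mean(0)[:2])
m=f["ok"]&(abs(P[...,2]-.08)<.006)&near&hsvm(f,(0,60,20),(20,200,140)); r=(P[m][:,:2]*1000).astype(np.float32); print("stand",m.sum(),cv2.minAreaRect(r))
for z in(.07,.078,.085):
  print("px315,283",onplane(f,315,283,z))
cv2.imwrite("pics/w3.png",cv2.resize(f["image"][200:380,250:390],None,fx=4,fy=3.3))
E
```

```text
top ((618.99365234375, 160.30381774902344), (21.573200225830078, 24.772737503051758), 86.1585922241211)
0.11 79 min [0.6105 0.1503] max [0.6235 0.171 ] mean [0.6126 0.1601]
0.12 140 min [0.6106 0.1502] max [0.6265 0.1714] mean [0.6132 0.1594]
0.13 156 min [0.6106 0.1502] max [0.6259 0.1712] mean [0.613  0.1598]
0.14 159 min [0.6106 0.1502] max [0.6249 0.1714] mean [0.6128 0.1599]
0.15 174 min [0.6102 0.1501] max [0.6262 0.1713] mean [0.6128 0.1597]
0.16 205 min [0.6099 0.1501] max [0.6254 0.1705] mean [0.6125 0.1592]
0.17 224 min [0.6098 0.1501] max [0.6269 0.1706] mean [0.6127 0.1592]
stand 606 ((621.2107543945312, 161.10586547851562), (89.39026641845703, 89.4437484741211), 74.2941665649414)
px315,283 [0.6259 0.1606 0.07  ]
px315,283 [0.6213 0.1595 0.078 ]
px315,283 [0.6172 0.1586 0.085 ]
```

View pics/w3.png

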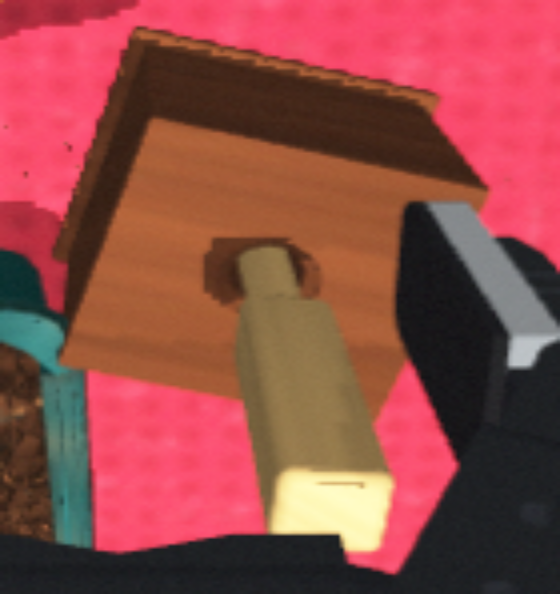

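```bash
python3 -m creep '[[[0.6,-4.6,1.9,0,0,0,0],[0.6,-4.5,1.9,0,0,0,0.06],[0.6,0,0,0,0,0,0],[0.6,0,0,0,0,0,0]]]'; python3 -c "
from h import *
go((.6208,.1607,.142),np.pi-.06)"
```

```text
clock: 15.7
position: [0.621, 0.1607, 0.3969]
tool_rot: [-3.141, -0.001, 3.082]
force: [0.4, -0.0, 0.1]
grip_width: 0.0685
finger_force: 0.0
world d cm [-0.02 -0.   -9.99]  tool d cm [0.01 0.   9.99]  turn [-0.001 -0.001  0.   ] yaw now 3.082
```

```bash
python3 -m creep '[[[0.6,0,0,3,0,0,0],[0.6,0,0,4,0,0,0],[0.6,0,0,3,0,0,0],[0.6,0,0,0,0,0,0],[-1,0,0,0,0,0,0],[-1,0,0,0,0,0,0],[-1,0,0,0,0,0,0],[-1,0,0,0,0,0,0],[-1,0,0,0,0,0,0]]]' 80; python3 -c "
from h import *
print(bot.observe()['position'],bot.observe()['tool_rot'])"; python3 -m creep '[[[-1,0,0,-1,0,0,0],[-1,0,0,-3,0,0,0],[-1,0,0,-4,0,0,0],[-1,0,0,-3,0,0,0],[-1,0,0,0,0,0,0]]]' 80
python3 - <<'E'
from h import *
np.set_printoptions(suppress=True,precision=4)
s=bot.observe();print(s["moment"])
f=frame("scene"); P=f["P"]; cv2.imwrite("pics/s4.png",f["image"][60:260,130:430])
rims(f)
m=f["ok"]&(np.hypot(P[...,0]-.62,P[...,1]-.16)<.04)&(P[...,2]>.1)&(P[...,2]<.225)
for z in (.115,.125,.14,.16,.18,.2,.215):
    k=m&(abs(P[...,2]-z)<.006)
    if k.sum()>2: print(z,k.sum(),P[k].mean(0))
print("lowest",np.sort(P[m][:,2])[:5])
go((.5,-.005,.252),np.pi-.06)
E
```

```text
clock: 16.82
position: [0.6217, 0.1611, 0.2991]
tool_rot: [3.141, 0.002, 3.081]
force: [-1.3, 0.4, 6.7]
grip_width: 0.0212
finger_force: 78.1
[0.62170066 0.16109981 0.29907778] [3.14072150e+00 1.85494972e-03 3.08140742e+00]
clock: 17.45
position: [0.6217, 0.1609, 0.4108]
tool_rot: [3.14, 0.004, 3.081]
force: [0.4, -0.6, -1.4]
grip_width: 0.021
finger_force: 78.1
[-0.0209 -0.0099 -0.012 ]
rim 500 [ 0.4983 -0.0057] 0.0754 0.0028 fixed r [ 0.4984 -0.0057] z 0.0732
rim 602 [ 0.5033 -0.2912] 0.0752 0.0026 fixed r [ 0.5034 -0.2912] z 0.073
0.125 8 [0.6204 0.1603 0.1291]
0.14 14 [0.6182 0.159  0.1407]
0.16 18 [0.6185 0.159  0.1606]
0.18 15 [0.6197 0.1593 0.1805]
0.2 18 [0.6189 0.1588 0.1999]
0.215 14 [0.6171 0.1576 0.216 ]
lowest [0.126  0.1261 0.1286 0.1292 0.1305]
world d cm [-12.14 -16.59  -0.21]  tool d cm [ 11.12 -17.29   0.17]  turn [ 0.001  0.002 -0.   ] yaw now 3.081
```

View pics/s4.png

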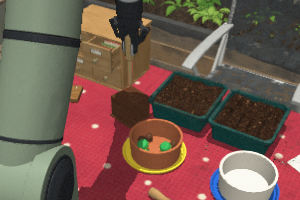

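```bash
python3 -m creep '[[[-1,1.95,-4.25,0,0,0,0],[-1,1.95,-4.25,0,0,0,0],[-1,1.95,-4.3,0,0,0,0],[-1,1.95,-4.3,0,0,0,0],[-1,0,0,0,0,0,0],[-1,0,0,0,0,0,0]]]' 80
python3 - <<'E'
from h import *
s=bot.observe();print(s["position"],s["force"])
f=frame("wrist");cv2.imwrite("pics/w5.png",f["image"]); rims(f,((.5,-.005),))
t=f["cam_to_world"]
for w in ((.4995,-.0045,.013),(.5325,-.0045,.013),(.5325,-.0045,.025),(.4995,-.0375,.013)):
    p=np.linalg.inv(t)@[*w,1]; print(w,cv2.projectPoints(p[:3].reshape(1,1,3),np.zeros(3),np.zeros(3),f["K"],np.array([f["k1"],0,0,0,0.]))[0].ravel())
E
```

```text
clock: 18.25
position: [0.5333, -0.0048, 0.4074]
tool_rot: [3.141, -0.0, 3.081]
force: [-0.8, -0.0, -0.6]
grip_width: 0.0213
finger_force: 78.3
[ 0.53325415 -0.00481404  0.40739306] [-0.79344817 -0.00605365 -0.60707887]
rim 4837 [ 0.5005 -0.005 ] 0.0744 0.0026 fixed r [ 0.5008 -0.005 ] z 0.0743
(0.4995, -0.0045, 0.013) [278.24819555 154.25238228]
(0.5325, -0.0045, 0.013) [279.9341788  182.15952162]
(0.5325, -0.0045, 0.025) [279.95686342 184.24403996]
(0.4995, -0.0375, 0.013) [249.93291446 155.98249114]
```

View pics/w5.png

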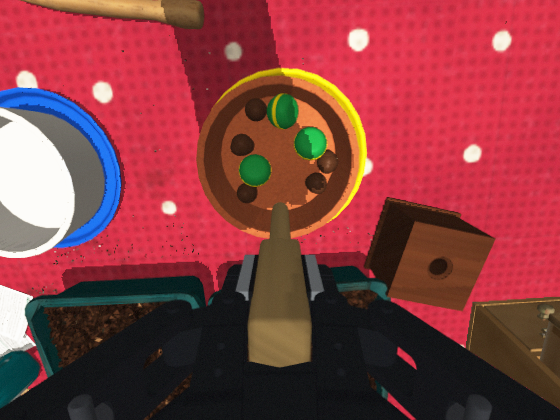

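```bash
python3 -m creep '[[[-1,0,0.3,3,0,0,0],[-1,0,0,3,0,0,0],[-1,0,0,2.5,0,0,0],[-1,0,0,1.2,0,0,0],[-1,0,0,0.4,0,0,0],[-1,0,0,0,0,0,0],[-1,0,0,0,0,0,0]]]' 80
python3 -m creep '[[[-1,0,0,0.2,0,0,0],[-1,0,0,0,0,0,0],[-1,0,0,0,0,0,0]]]' 80
```

```text
clock: 19.18
position: [0.5336, -0.0021, 0.3074]
tool_rot: [3.141, 0.001, 3.081]
force: [0.6, -0.6, 0.5]
grip_width: 0.021
finger_force: 78.3
clock: 19.55
position: [0.5334, -0.0021, 0.3048]
tool_rot: [-3.142, 0.0, 3.081]
force: [0.3, 0.4, -1.1]
grip_width: 0.0212
finger_force: 78.3
```

```bash
python3 -m creep '[[[-1,0,0,0.15,0,0,0],[-1,0,0,0.15,0,0,0],[-1,0,0,0,0,0,0],[-1,0,0,0,0,0,0]]]' 80
python3 -m creep '[[[-1,0.22,-0.83,0,0,0,0],[-1,0.22,-0.82,0,0,0,0],[-1,0.6,-0.6,0,0,0,0],[-1,0.61,-0.61,0,0,0,0],[-1,0.83,-0.22,0,0,0,0],[-1,0.82,-0.22,0,0,0,0],[-1,0.82,0.22,0,0,0,0],[-1,0.83,0.22,0,0,0,0],[-1,0.6,0.6,0,0,0,0],[-1,0.61,0.61,0,0,0,0],[-1,0.22,0.82,0,0,0,0],[-1,0.22,0.83,0,0,0,0]]]' 80
python3 - <<'E'
from h import *
f=frame("scene"); rims(f); cv2.imwrite("pics/s6.png",f["image"][130:280,200:440])
f=frame("top"); rims(f)
E
```

```text
clock: 20.05
position: [0.5334, -0.0021, 0.3017]
tool_rot: [-3.142, -0.0, 3.081]
force: [0.2, 0.4, -0.6]
grip_width: 0.0213
finger_force: 78.3
clock: 21.55
position: [0.4681, 0.0024, 0.302]
tool_rot: [3.141, 0.002, 3.081]
force: [5.2, -2.6, 0.5]
grip_width: 0.0209
finger_force: 78.5
rim 450 [ 0.4927 -0.0029] 0.0753 0.0028 fixed r [ 0.493  -0.0027] z 0.0733
rim 612 [ 0.5032 -0.2912] 0.075 0.0028 fixed r [ 0.5033 -0.2912] z 0.073
rim 252 [ 0.4923 -0.0005] 0.0748 0.0027 fixed r [0.493  0.0007] z 0.074
rim 425 [ 0.5043 -0.2894] 0.0752 0.0028 fixed r [ 0.5042 -0.2894] z 0.0739
```

```bash
python3 -m creep '[[[-1,-0.22,0.83,0,0,0,0],[-1,-0.22,0.82,0,0,0,0],[-1,-0.6,0.6,0,0,0,0],[-1,-0.61,0.61,0,0,0,0],[-1,-0.83,0.22,0,0,0,0],[-1,-0.82,0.22,0,0,0,0],[-1,-0.82,-0.22,0,0,0,0],[-1,-0.83,-0.22,0,0,0,0],[-1,-0.6,-0.6,0,0,0,0],[-1,-0.61,-0.61,0,0,0,0],[-1,-0.22,-0.82,0,0,0,0],[-1,-0.22,-0.83,0,0,0,0]]]' 80
python3 - <<'E'
from h import *
f=frame("scene"); rims(f); cv2.imwrite("pics/s6.png",cv2.resize(f["image"][130:280,200:440],None,fx=2.5,fy=2.5))
f=frame("top"); rims(f)
E
```

```text
clock: 23.15
position: [0.5334, -0.0028, 0.3017]
tool_rot: [-3.142, -0.0, 3.081]
force: [0.6, -1.2, -0.7]
grip_width: 0.0212
finger_force: 78.7
rim 476 [0.4916 0.0049] 0.0753 0.0027 fixed r [0.4918 0.0049] z 0.0731
rim 600 [ 0.5032 -0.2914] 0.0751 0.0028 fixed r [ 0.5033 -0.2913] z 0.073
rim 209 [0.4923 0.0071] 0.075 0.0027 fixed r [0.4926 0.0081] z 0.0744
rim 425 [ 0.5042 -0.2897] 0.0752 0.0028 fixed r [ 0.5043 -0.2897] z 0.0741
```

View pics/s6.png

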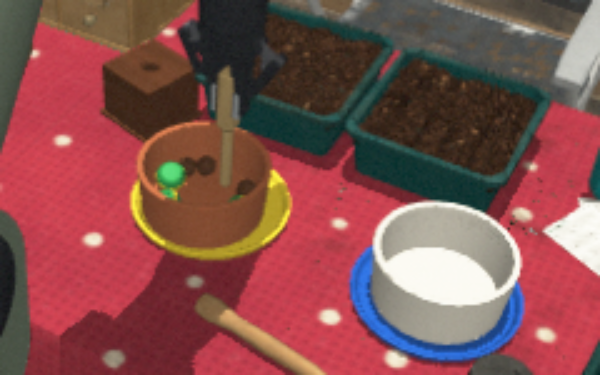

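```bash
python3 -m creep '[[[-1,0.22,-0.83,0,0,0,0],[-1,0.22,-0.82,0,0,0,0],[-1,0.6,-0.6,0,0,0,0],[-1,0.61,-0.61,0,0,0,0],[-1,0.83,-0.22,0,0,0,0],[-1,0.82,-0.22,0,0,0,0],[-1,0.82,0.22,0,0,0,0],[-1,0.83,0.22,0,0,0,0],[-1,0.6,0.6,0,0,0,0],[-1,0.61,0.61,0,0,0,0],[-1,0.22,0.82,0,0,0,0],[-1,0.22,0.83,0,0,0,0]]]' 80
python3 -m creep '[[[-1,-0.22,0.83,0,0,0,0],[-1,-0.22,0.82,0,0,0,0],[-1,-0.6,0.6,0,0,0,0],[-1,-0.61,0.61,0,0,0,0],[-1,-0.83,0.22,0,0,0,0],[-1,-0.82,0.22,0,0,0,0],[-1,-0.82,-0.22,0,0,0,0],[-1,-0.83,-0.22,0,0,0,0],[-1,-0.6,-0.6,0,0,0,0],[-1,-0.61,-0.61,0,0,0,0],[-1,-0.22,-0.82,0,0,0,0],[-1,-0.22,-0.83,0,0,0,0]]]' 80
python3 - <<'E'
from h import *
rims(frame("scene"))
E
```

```text
clock: 24.75
position: [0.4675, 0.0025, 0.3017]
tool_rot: [-3.142, -0.0, 3.082]
force: [1.5, 0.9, 0.1]
grip_width: 0.0213
finger_force: 79.0
clock: 26.25
position: [0.5334, -0.0027, 0.3017]
tool_rot: [-3.142, 0.0, 3.081]
force: [0.6, -0.4, -0.1]
grip_width: 0.021
finger_force: 79.2
rim 478 [0.4956 0.007 ] 0.0753 0.0027 fixed r [0.4957 0.0071] z 0.0733
rim 597 [ 0.5034 -0.2912] 0.0751 0.0026 fixed r [ 0.5034 -0.2911] z 0.0729
```

```bash
python3 -m creep '[[[-1,0.22,-0.83,0,0,0,0],[-1,0.22,-0.82,0,0,0,0],[-1,0.6,-0.6,0,0,0,0],[-1,0.61,-0.61,0,0,0,0],[-1,0.83,-0.22,0,0,0,0],[-1,0.82,-0.22,0,0,0,0],[-1,0.82,0.22,0,0,0,0],[-1,0.83,0.22,0,0,0,0],[-1,0.6,0.6,0,0,0,0],[-1,0.61,0.61,0,0,0,0],[-1,0.22,0.82,0,0,0,0],[-1,0.22,0.83,0,0,0,0]]]' 80
python3 -m creep '[[[-1,-0.22,0.83,0,0,0,0],[-1,-0.22,0.82,0,0,0,0],[-1,-0.6,0.6,0,0,0,0],[-1,-0.61,0.61,0,0,0,0],[-1,-0.83,0.22,0,0,0,0],[-1,-0.82,0.22,0,0,0,0],[-1,-0.82,-0.22,0,0,0,0],[-1,-0.83,-0.22,0,0,0,0],[-1,-0.6,-0.6,0,0,0,0],[-1,-0.61,-0.61,0,0,0,0],[-1,-0.22,-0.82,0,0,0,0],[-1,-0.22,-0.83,0,0,0,0]]]' 80
python3 -m creep '[[[-1,0.22,-0.83,0,0,0,0],[-1,0.22,-0.82,0,0,0,0],[-1,0.6,-0.6,0,0,0,0],[-1,0.61,-0.61,0,0,0,0],[-1,0.83,-0.22,0,0,0,0],[-1,0.82,-0.22,0,0,0,0],[-1,0.82,0.22,0,0,0,0],[-1,0.83,0.22,0,0,0,0],[-1,0,0,0,0,0,0]]]' 80
python3 - <<'E'
from h import *
f=frame("scene"); rims(f); cv2.imwrite("pics/s7.png",cv2.resize(f["image"][130:280,200:440],None,fx=2.5,fy=2.5))
E
```

```text
clock: 27.8
position: [0.4675, 0.0025, 0.3017]
tool_rot: [-3.142, -0.0, 3.082]
force: [-0.1, -0.3, -1.3]
grip_width: 0.0212
finger_force: 79.4
clock: 29.3
position: [0.5337, -0.0026, 0.3019]
tool_rot: [3.141, 0.001, 3.081]
force: [-0.8, 0.1, 0.1]
grip_width: 0.0211
finger_force: 79.4
clock: 30.42
position: [0.4818, -0.0274, 0.3018]
tool_rot: [-3.141, -0.0, 3.082]
force: [0.6, 0.5, -0.8]
grip_width: 0.0217
finger_force: 79.4
rim 434 [0.4996 0.0033] 0.0751 0.0028 fixed r [0.5    0.0034] z 0.0732
rim 609 [ 0.5033 -0.2913] 0.0752 0.0027 fixed r [ 0.5034 -0.2913] z 0.073
```

```bash
python3 -m creep '[[[-1,0,0,-1.5,0,0,0],[-1,0,0,-3,0,0,0],[-1,0,0,-4,0,0,0],[-1,0,0,-3,0,0,0],[-1,0,0,0,0,0,0],[-1,0,0,0,0,0,0]]]' 80
python3 - <<'E'
from h import *
go((.6217,.1610,.255),np.pi-.06)
f=frame("scene"); P=f["P"]; p=bot.observe()["position"]
m=f["ok"]&(np.hypot(P[...,0]-p[0],P[...,1]-p[1])<.04)&(P[...,2]>.1)&(P[...,2]<.225)
for z in (.125,.14,.16,.18,.2,.215):
    k=m&(abs(P[...,2]-z)<.006)
    if k.sum()>2: print(z,k.sum(),np.round(P[k].mean(0)-p,4))
E
```

```text
clock: 31.22
position: [0.4822, -0.0277, 0.4168]
tool_rot: [-3.142, 0.0, 3.081]
force: [-0.3, 0.1, -0.6]
grip_width: 0.0209
finger_force: 79.5
world d cm [13.95 18.87 -0.68]  tool d cm [-12.79  19.68   0.68]  turn [-0.  0. -0.] yaw now 3.081
0.14 16 [-0.0048 -0.0017 -0.2755]
0.16 17 [-0.0038 -0.0004 -0.2569]
0.18 17 [-0.0031 -0.0027 -0.235 ]
0.2 17 [-0.0047 -0.0025 -0.2158]
0.215 16 [-0.0045 -0.0019 -0.2028]
```

```bash
python3 -m creep '[[[-1,-2.5,3.9,0,0,0,0],[-1,-2.6,3.9,0,0,0,0],[-1,-2.6,3.95,0,0,0,0],[-1,-2.6,3.95,0,0,0,0],[-1,-2.5,4,0,0,0,0],[-1,0,0,0,0,0,0],[-1,0,0,0,0,0,0],[-1,0,0,0,0,0,0]]]' 80
python3 - <<'E'
from h import *
go((.6217,.1610,.145),np.pi-.06)
E
```

```text
clock: 32.28
position: [0.6217, 0.1603, 0.4165]
tool_rot: [-3.141, -0.0, 3.08]
force: [-0.4, -1.0, -1.4]
grip_width: 0.0212
finger_force: 79.5
world d cm [ -0.     0.07 -11.65]  tool d cm [ 0.    0.08 11.65]  turn [-0.001 -0.    -0.001] yaw now 3.08
```

```bash
python3 -m creep '[[[-1,0,0.07,3,0,0,0],[-1,0,0,1,0,0,0],[-1,0,0,1.5,0,0,0],[-1,0,0,2,0,0,0],[-1,0,0,0,0,0,0]]]' 80; python3 -m creep '[[[-1,0,0,2,0,0,0],[-1,0,0,1.5,0,0,0],[-1,0,0,0.5,0,0,0],[-1,0,0,0.15,0,0,0],[-1,0,0,0,0,0,0]]]' 80
```

```text
clock: 32.9
position: [0.6217, 0.1618, 0.3407]
tool_rot: [-3.141, -0.002, 3.081]
force: [0.2, 0.1, -0.4]
grip_width: 0.0212
finger_force: 79.5
clock: 33.52
position: [0.6221, 0.162, 0.3007]
tool_rot: [3.141, 0.001, 3.081]
force: [0.7, -0.3, 0.5]
grip_width: 0.0216
finger_force: 79.5
```

```bash
cat >> h.py <<'E'
def goR(p,t=.085,yaw=np.pi):
    """grasp point at p with tool down at yaw then tilted t about tool x; turn first, then shift in final tool axes"""
    s=bot.observe(); R=R_of(s["tool_rot"]); Rt=R_of([np.pi,0,yaw])@Rot.from_rotvec([t,0,0]).as_matrix()
    d=np.array(p)-Rt@[0,0,.155]-s["position"]
    print("turn",np.round(Rot.from_matrix(R.T@Rt).as_rotvec(),3)," shift after turn cm",np.round(Rt.T@d*100,2)," shift in present axes",np.round(R.T@d*100,2),"world",np.round(d*100,2))
E
python3 -m creep '[[[0,0,0,0,0,0,0],[0.6,0,0,0,0,0,0],[0.6,0,0,0,0,0,0],[0.6,0,0,-3,0,0,0],[0.6,0,0,-5,0,0,0],[0.6,0,0,-4,0,0,0],[0.6,2,-4,0,0,0,-0.06],[0.6,2,-4,0,0,0,0],[0.6,1,-4,0,0,0,0],[0.6,0.5,-5,0,0,0,0],[0.6,0,-5,0,0,0,0],[0.6,0,0,0,0,0,0]]]'
python3 - <<'E'
from h import *
np.set_printoptions(suppress=True,precision=4)
for n in("scene","top","wrist"):
    f=frame(n); rims(f,((.5,.003),(.503,-.29)) if n!="wrist" else ((.5,.003),)); cv2.imwrite(f"pics/{n}8.png",f["image"])
    P=f["P"]; m=f["ok"]&(np.hypot(P[...,0]-.621,P[...,1]-.161)<.05)&(P[...,2]>.1)&(P[...,2]<.2)
    print(n,"stick",m.sum(),P[m].mean(0),P[m].max(0))
print(bot.observe()["position"],bot.observe()["qpos"]); goR((.503,-.2135,.12),.085)
E
```

```text
clock: 35.02
position: [0.5642, -0.0606, 0.4204]
tool_rot: [-3.14, 0.0, 3.136]
force: [0.5, 0.3, -0.8]
grip_width: 0.0685
finger_force: 0.0
rim 504 [0.4997 0.0034] 0.0753 0.0028 fixed r [0.4998 0.0034] z 0.073
rim 607 [ 0.5033 -0.2913] 0.0751 0.0027 fixed r [ 0.5034 -0.2912] z 0.0729
scene stick 206 [0.6169 0.1579 0.1485] [0.6336 0.1725 0.1838]
rim 197 [0.4998 0.004 ] 0.0741 0.0026 fixed r [0.5    0.0064] z 0.0741
rim 423 [ 0.5039 -0.2899] 0.075 0.0029 fixed r [ 0.5038 -0.2898] z 0.0741
top stick 80 [0.6174 0.1628 0.1713] [0.63   0.1751 0.1906]
rim 5051 [0.5018 0.0033] 0.0743 0.0025 fixed r [0.5022 0.0031] z 0.0743
wrist stick 2517 [0.6187 0.1542 0.1528] [0.633  0.1724 0.1836]
[ 0.5646 -0.056   0.4202] [ 0.0461  0.4134 -0.0702  1.7359  0.0331  0.9933  1.535 ]
turn [0.085 0.    0.   ]  shift after turn cm [  6.16 -13.15  15.75]  shift in present axes [  6.17 -14.44  14.57] world [ -6.16 -14.44 -14.58]
```

View pics/wrist8.png

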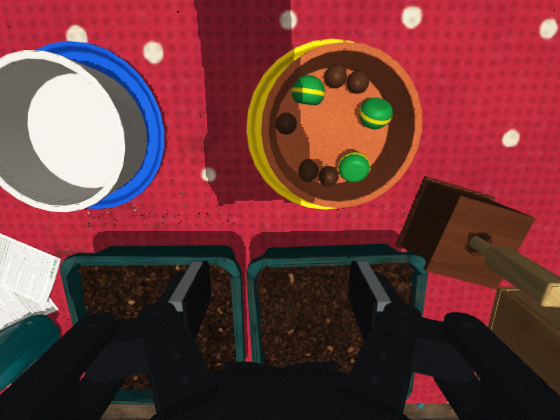

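```bash
python3 -m creep '[[[0,1.5,-3.7,2.5,0,0,0],[0,1.5,-3.7,3,0,0,0],[0,1.5,-3.6,3,0,0,0],[0,1.6,-3.6,3,0,0,0],[0,0,0,3,0,0,0],[0,0,0,0,0.085,0,0],[0,0,0,0,0,0,0]]]'
python3 - <<'E'
from h import *
for n in("scene","top"): rims(frame(n),((.503,-.29),))
goR((.5036,-.2157,.060),.085)
E
```

```text
clock: 36.05
position: [0.5042, -0.2009, 0.275]
tool_rot: [-3.057, -0.0, -3.139]
force: [0.4, 0.1, -0.1]
grip_width: 0.0429
finger_force: 0.0
rim 586 [ 0.5031 -0.2913] 0.0751 0.0028 fixed r [ 0.5032 -0.2912] z 0.073
rim 364 [ 0.5044 -0.2895] 0.0754 0.0027 fixed r [ 0.5045 -0.2893] z 0.0747
turn [0.002 0.001 0.002]  shift after turn cm [0.05 0.43 6.09]  shift in present axes [0.05 0.42 6.09] world [-0.05 -0.09 -6.1 ]
```

```bash
python3 -m creep '[[[0,0,0.4,1.5,0,0,0],[0,0,0,2.5,0,0,0],[0,0,0,2,0,0,0],[0,0,0,0,0,0,0],[0,0,0,0,0,0,0],[-1,0,0,0,0,0,0],[-1,0,0,0,0,0,0],[-1,0,0,0,0,0,0],[-1,0,0,0,0,0,0]]]' 100
python3 -m creep '[[[-1,0,0,-0.5,0,0,0],[-1,0,0,-1,0,0,0],[-1,0,0,-1,0,0,0],[-1,0,0,0,0,0,0],[-1,0,0,0,0,0,0]]]' 100
python3 - <<'E'
from h import *
from numpy.linalg import svd
s=bot.observe(); print(s["position"],s["tool_rot"],s["moment"])
for n in("scene","top"):
    f=frame(n); P=f["P"]; c=(.503,-.2945); m=f["ok"]&(P[...,2]>.085)&(P[...,2]<.115)&(abs(np.hypot(P[...,0]-c[0],P[...,1]-c[1])-.074)<.013)&hsvm(f,(0,0,120),(180,60,255))
    q=P[m]; A=np.c_[q[:,:2]-c,np.ones(len(q))]; print(n,len(q),"rim plane slope x,y,z",np.linalg.lstsq(A,q[:,2],rcond=None)[0],circle(q))
E
```

```text
clock: 37.28
position: [0.5039, -0.2041, 0.216]
tool_rot: [-3.056, 0.002, 3.141]
force: [0.1, -0.5, 10.4]
grip_width: 0.0066
finger_force: 99.6
clock: 37.9
position: [0.5035, -0.2017, 0.24]
tool_rot: [-3.057, 0.0, 3.141]
force: [-0.0, -0.5, -3.2]
grip_width: 0.0063
finger_force: 97.6
[ 0.50347832 -0.20167058  0.23998177] [-3.05661168e+00  5.13864948e-05  3.14142418e+00] [ 0.4115513  -0.02822326 -0.01103571]
scene 561 rim plane slope x,y,z [0.00239991 0.00528423 0.09471666] (array([ 0.49370724, -0.28890017]), np.float64(0.07480672089280825), np.float64(0.002487725076553806))
top 358 rim plane slope x,y,z [-0.00115994 -0.00323313  0.0969688 ] (array([ 0.49469568, -0.28795767]), np.float64(0.0745911403191596), np.float64(0.0025527294246599627))
```

```bash
python3 -m creep '[[[-1,0,-0.1,-1.5,0,0,0],[-1,0,-0.2,-2.5,0,0,0],[-1,0,-0.25,-3,0,0,0],[-1,0,-0.2,-2.5,0,0,0],[-1,0,-0.1,-1.5,0,0,0],[-1,0,0,0,0,0,0]]]' 100
python3 - <<'E'
from h import *
s=bot.observe(); print(s["position"],s["tool_rot"],s["moment"])
for n in("scene","top"):
    f=frame(n); P=f["P"]; cv2.imwrite(f"pics/{n}9.png",f["image"]); m=f["ok"]&(P[...,2]>.19)&(P[...,2]<.22)&(np.hypot(P[...,0]-.5,P[...,1]+.29)<.095)&hsvm(f,(0,0,120),(180,60,255))
    q=P[m]; A=np.c_[q[:,:2]-(.5,-.29),np.ones(len(q))]; k=np.linalg.lstsq(A,q[:,2],rcond=None)[0]; z=np.percentile(q[:,2],95);q2=q[q[:,2]>z-.008]; print(n,len(q),k,z,circle(q2),circle(q2,.076),q2.min(0),q2.max(0))
E
```

```text
clock: 38.75
position: [0.5036, -0.2009, 0.3512]
tool_rot: [-3.056, 0.002, 3.141]
force: [0.0, 0.4, -4.4]
grip_width: 0.0066
finger_force: 97.8
[ 0.5036095  -0.20086942  0.35123408] [-3.05615790e+00  1.57850685e-03  3.14139104e+00] [ 0.39636558 -0.0386379   0.0606305 ]
scene 944 [-0.00124457 -0.00468964  0.20293206] 0.21092428774046615 (array([ 0.49433334, -0.28781481]), np.float64(0.07519299736895728), np.float64(0.0027286593292482845)) (array([ 0.49448623, -0.28749326]), 0.076, np.float64(0.0028287743985615484)) [ 0.41475523 -0.36647232  0.20297485] [ 0.57762004 -0.20478718  0.21303783]
top 552 [-0.00284505  0.00126245  0.20571214] 0.21401802582753082 (array([ 0.49488564, -0.28654531]), np.float64(0.07527029635494147), np.float64(0.002519689209384765)) (array([ 0.4949376 , -0.28626661]), 0.076, np.float64(0.002610076760288621)) [ 0.4144789  -0.36519617  0.20601996] [ 0.57468083 -0.20839657  0.21866546]
```

View pics/scene9.png

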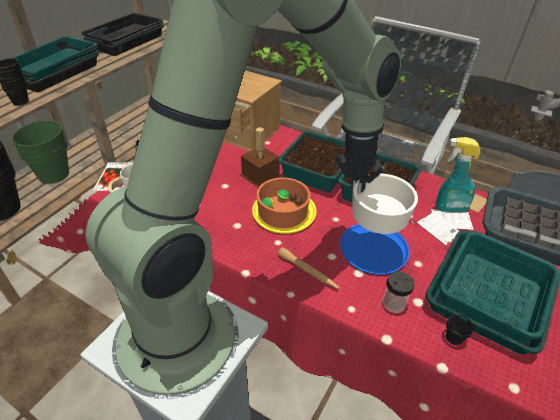

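```bash
python3 - <<'E'
from h import *
f=frame("scene");
for nm,lo,hi,c in(("blue",(100,150,60),(125,255,255),(.503,-.291)),):
    P=f["P"]; m=hsvm(f,lo,hi)&f["ok"]&(P[...,2]<.03)&(np.hypot(P[...,0]-c[0],P[...,1]-c[1])<.12)
    hu=cv2.convexHull(np.argwhere(m)[:,::-1].astype(np.int32))[:,0]; print(nm,circle([onplane(f,u,v,.012) for u,v in hu]),circle([onplane(f,u,v,.012) for u,v in hu],.098))
E
python3 -m creep '[[[-1,0.2,2,-0.17,0,0,0],[-1,0.3,3,-0.26,0,0,0],[-1,0.35,4,-0.34,0,0,0],[-1,0.35,4.5,-0.38,0,0,0],[-1,0.4,4.5,-0.38,0,0,0],[-1,0.4,4.5,-0.38,0,0,0],[-1,0.4,4.5,-0.38,0,0,0],[-1,0.4,4.5,-0.38,0,0,0],[-1,0.35,4.5,-0.38,0,0,0],[-1,0.35,4.5,-0.38,0,0,0],[-1,0.3,4,-0.34,0,0,0],[-1,0.3,4,-0.34,0,0,0]]]' 100
python3 -m creep '[[[-1,0.2,3,-0.26,0,0,0],[-1,0.2,2,-0.17,0,0,0],[-1,0,0,0,0,0,0],[-1,0,0,0,0,0,0],[-1,0,0,0,0,0,0]]]' 100
python3 - <<'E'
from h import *
s=bot.observe(); print(s["position"],s["tool_rot"],s["moment"],s["qpos"])
for n in("scene","top"):
    f=frame(n); P=f["P"]; cv2.imwrite(f"pics/{n}10.png",f["image"]); m=f["ok"]&(P[...,2]>.19)&(P[...,2]<.225)&(np.hypot(P[...,0]-.45,P[...,1]-.25)<.1)&hsvm(f,(0,0,120),(180,60,255))
    q=P[m]
    if len(q)>20: print(n,len(q),circle(q),circle(q,.076),np.median(q[:,2]))
E
```

```text
blue (array([ 0.5010323 , -0.29069407]), np.float64(0.09597239830849497), np.float64(0.0008265810524404087)) (array([ 0.50224069, -0.29040229]), 0.098, np.float64(0.0020635782500993166))
clock: 40.4
position: [0.4623, 0.2872, 0.3491]
tool_rot: [-3.056, -0.001, 3.141]
force: [-0.4, -0.1, -2.8]
grip_width: 0.0066
finger_force: 97.8
clock: 41.02
position: [0.4589, 0.3351, 0.3501]
tool_rot: [-3.056, -0.0, 3.14]
force: [0.7, 0.9, -2.8]
grip_width: 0.0069
finger_force: 97.9
[0.45894324 0.33514652 0.35007469] [-3.05606819e+00 -2.26595264e-05  3.14011986e+00] [ 0.40110182 -0.02603178  0.03967338] [-0.68615615  0.5095819  -0.0918156   1.78286642  0.13406447  0.9150196
  0.7164024 ]
scene 589 (array([0.44920518, 0.24667476]), np.float64(0.07493665121544264), np.float64(0.0024783204509159175)) (array([0.44884181, 0.24751092]), 0.076, np.float64(0.0026570365548819605)) 0.2025923077895272
top 335 (array([0.45015635, 0.24701561]), np.float64(0.07526640091089884), np.float64(0.0025853622277531426)) (array([0.4496628 , 0.24780947]), 0.076, np.float64(0.002630648710813805)) 0.20662027331859556
```

```bash
python3 -m creep '[[[-1,0,0.17,2,0,0,0],[-1,0,0.25,3,0,0,0],[-1,0,0.25,3,0,0,0],[-1,0,0.21,2.5,0,0,0],[-1,0,0.13,1.5,0,0,0],[-1,0,0.07,0.8,0,0,0],[-1,0,0.05,0.6,0,0,0],[-1,0,0,0,0,0,0],[-1,0,0,0,0,0,0]]]' 100
python3 -m creep '[[[-1,0,0.02,0.2,0,0,0],[-1,0,0,0,0,0,0],[-1,0,0,0,0,0,0]]]' 100
```

```text
clock: 42.25
position: [0.4588, 0.3361, 0.2162]
tool_rot: [-3.057, 0.001, 3.141]
force: [-0.5, -0.5, -2.2]
grip_width: 0.007
finger_force: 97.9
clock: 42.62
position: [0.4587, 0.336, 0.2137]
tool_rot: [-3.057, 0.0, 3.141]
force: [0.2, -0.0, -2.9]
grip_width: 0.0067
finger_force: 98.0
```

```bash
python3 -m creep '[[[-1,0,0.01,0.15,0,0,0],[-1,0,0.01,0.15,0,0,0],[-1,0,0,0,0,0,0],[-1,0,0,0,0,0,0]]]' 100
```

```text
clock: 43.12
position: [0.4589, 0.3361, 0.2111]
tool_rot: [-3.057, 0.001, 3.141]
force: [0.2, 0.4, 5.4]
grip_width: 0.0062
finger_force: 99.7
```

```bash
python3 -m creep '[[[-0.3,0,0,0,0,0,0],[0,0,0,0,0,0,0],[0,0,0,0,0,0,0],[0,0,0,-2,0,0,0],[0,0,0,-4,0,0,0],[0,0,0,-5,0,0,0],[0,0,-2,0,-0.085,0,0],[0,-0.5,-5,-1,0,0,0],[0,-0.5,-5,0,0,0,0],[0,-0.5,-5,0,0,0,0],[0,-0.5,-5,0,0,0,0],[0,-0.5,-5,0,0,0,0]]]'
python3 - <<'E'
from h import *
np.set_printoptions(suppress=True,precision=4)
s=bot.observe()["position"]; print(s)
for n in("scene","top","wrist"):
    f=frame(n); P=f["P"]
    rims(f,((.5,.003),))
    m=f["ok"]&(abs(P[...,2]-.07)<.006)&(abs(np.hypot(P[...,0]-.449,P[...,1]-.248)-.076)<.015); q=P[m]
    if len(q)>50: print(n,"white",circle(q),np.median(q[:,2]))
    cv2.imwrite(f"pics/{n}11.png",f["image"])
goR((.5,-.0715,.12),-.085)
E
```

```text
clock: 44.62
position: [0.4835, 0.0737, 0.3321]
tool_rot: [3.142, 0.0, 3.141]
force: [1.1, 0.2, 0.4]
grip_width: 0.0425
finger_force: 0.0
[0.4835 0.0737 0.3321]
rim 519 [0.4995 0.0034] 0.0753 0.0029 fixed r [0.4996 0.0034] z 0.073
scene white (array([0.4892, 0.244 ]), np.float64(0.07521088367491294), np.float64(0.002423789553200336)) 0.0687405392645607
rim 343 [0.4997 0.0051] 0.0751 0.0027 fixed r [0.5    0.0053] z 0.0742
rim 6520 [0.5004 0.0051] 0.0742 0.0025 fixed r [0.5012 0.0053] z 0.0743
wrist white (array([0.4874, 0.2373]), np.float64(0.06804340263871167), np.float64(0.002271012063463247)) 0.06941239583387356
turn [-0.086  0.    -0.005]  shift after turn cm [ -1.63 -16.2    4.4 ]  shift in present axes [ -1.7  -15.75   5.77] world [  1.63 -15.76  -5.76]
```

View pics/wrist11.png

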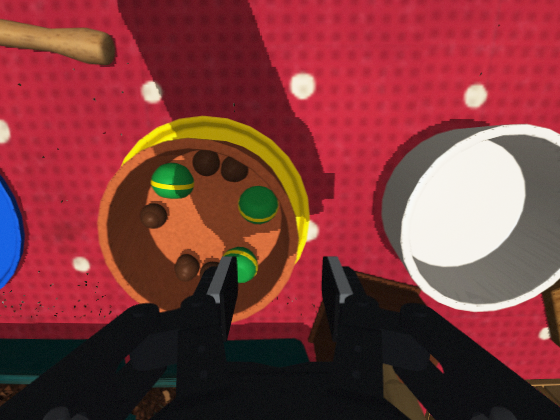

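```bash
python3 -m creep '[[[0,-0.5,-4,0,0,0,0],[0,-0.5,-4,0,0,0,0],[0,-0.5,-4,0,0,0,0],[0,-0.2,-3.6,2,0,0,0],[0,0,0,3.8,0,0,0],[0,0,0,0,-0.085,0,0],[0,0,0,0,0,0,0],[0,0,0,0,0,0,0]]]'
python3 - <<'E'
from h import *
goR((.500,-.0703,.062),-.085)
for n in("scene","top"): rims(frame(n),((.5,.003),))
E
```

```text
clock: 45.78
position: [0.5008, -0.0803, 0.2743]
tool_rot: [3.058, 0.001, -3.141]
force: [0.5, 0.3, -0.7]
grip_width: 0.0427
finger_force: 0.0
turn [-0.002  0.001  0.   ]  shift after turn cm [ 0.08 -0.8   5.74]  shift in present axes [ 0.08 -0.79  5.74] world [-0.08 -0.31 -5.78]
rim 482 [0.4995 0.0033] 0.0752 0.0028 fixed r [0.4996 0.0034] z 0.0732
rim 62 [0.5009 0.0113] 0.0811 0.0024 fixed r [0.4997 0.0061] z 0.0736
```

```bash
python3 -m creep '[[[0,0.1,-0.8,0,0,0,0],[0,0,0,2,0,0,0],[0,0,0,2.2,0,0,0],[0,0,0,1.5,0,0,0],[0,0,0,0,0,0,0],[0,0,0,0,0,0,0]]]'
python3 -m creep '[[[-1,0,0,0,0,0,0],[-1,0,0,0,0,0,0],[-1,0,0,0,0,0,0],[-1,0,0,0,0,0,0],[-1,0,0,0,0,0,0],[-1,0,0,-0.5,0,0,0],[-1,0,0,-0.5,0,0,0],[-1,0,0,-1,0,0,0],[-1,0,0,-1,0,0,0],[-1,0,0,0,0,0,0],[-1,0,0,0,0,0,0]]]' 115
python3 - <<'E'
from h import *
s=bot.observe(); print(s["position"],s["tool_rot"],s["moment"])
for n in("scene","top"):
    f=frame(n); P=f["P"]; q=P[f["ok"]&(P[...,2]>.094)&(P[...,2]<.115)&(abs(np.hypot(P[...,0]-.5,P[...,1]-.003)-.075)<.02)&hsvm(f,(3,60,60),(18,255,255))]
    A=np.c_[q[:,:2]-(.5,0),np.ones(len(q))]; print(n,len(q),np.linalg.lstsq(A,q[:,2],rcond=None)[0],circle(q,.076))
    cv2.imwrite(f"pics/{n}12.png",f["image"])
E
```

```text
clock: 46.62
position: [0.4998, -0.0839, 0.217]
tool_rot: [3.057, 0.001, 3.141]
force: [-0.3, 0.5, 0.4]
grip_width: 0.0427
finger_force: 0.0
clock: 48.0
position: [0.4995, -0.0863, 0.2463]
tool_rot: [3.057, 0.0, 3.141]
force: [0.2, 0.8, -7.2]
grip_width: 0.0072
finger_force: 115.7
[ 0.49947341 -0.086334    0.2463335 ] [3.05661949e+00 1.13451253e-05 3.14138124e+00] [-0.68622891  0.01445036  0.0294396 ]
scene 369 [ 0.00223555 -0.00464185  0.10090096] (array([ 4.91636687e-01, -2.49542786e-04]), 0.076, np.float64(0.0029362868299229457))
top 26 [ 0.00537143 -0.09914901  0.09506756] (array([4.93693839e-01, 4.54486408e-04]), 0.076, np.float64(0.002246319980676171))
```

```bash
python3 -m creep '[[[-1,0,0.08,-1,0,0,0],[-1,0,0.13,-1.5,0,0,0],[-1,0,0.08,-1,0,0,0],[-1,0,-1,-0.09,0,0,0],[-1,-0.1,-2,-0.17,0,0,0],[-1,-0.1,-3,-0.26,0,0,0],[-1,-0.2,-3.5,-0.3,0,0,0],[-1,-0.2,-3.5,-0.3,0,0,0],[-1,-0.2,-3.5,-0.3,0,0,0],[-1,-0.1,-3.5,-0.3,0,0,0],[-1,-0.1,-3.5,-0.3,0,0,0],[-1,-0.1,-2.4,-0.2,0,0,0]]]' 115
python3 -m creep '[[[-1,0,-2,-0.17,0,0,0],[-1,0,-1,-0.08,0,0,0],[-1,0,0,0,0,0,0],[-1,0,0,0,0,0,0],[-1,0,0,0,0,0,0]]]' 115
python3 - <<'E'
from h import *
s=bot.observe(); print(s["position"],s["tool_rot"],s["moment"],s["qpos"])
for n in("scene","top"):
    f=frame(n); P=f["P"]; q=P[f["ok"]&(P[...,2]>.115)&(P[...,2]<.2)&(np.hypot(P[...,0]-.5,P[...,1]+.29)<.1)&hsvm(f,(3,60,60),(18,255,255))]
    z=np.percentile(q[:,2],90); q=q[abs(q[:,2]-z)<.008]
    A=np.c_[q[:,:2]-(.5,-.29),np.ones(len(q))]; print(n,len(q),np.linalg.lstsq(A,q[:,2],rcond=None)[0],circle(q,.076),circle(q))
    cv2.imwrite(f"pics/{n}13.png",f["image"])
    m=hsvm(f,(100,150,60),(125,255,255))&f["ok"]&(P[...,2]<.03)&(np.hypot(P[...,0]-.503,P[...,1]+.291)<.12)
    hu=cv2.convexHull(np.argwhere(m)[:,::-1].astype(np.int32))[:,0]; print("blue",circle([onplane(f,u,v,.012) for u,v in hu],.098))
E
```

```text
clock: 49.6
position: [0.5096, -0.3489, 0.2811]
tool_rot: [3.057, -0.001, 3.14]
force: [0.3, 0.7, -6.9]
grip_width: 0.0074
finger_force: 115.8
clock: 50.22
position: [0.5107, -0.3757, 0.2817]
tool_rot: [3.056, 0.0, -3.141]
force: [-0.2, -0.3, -6.2]
grip_width: 0.0073
finger_force: 115.8
[ 0.51072424 -0.37568949  0.28165599] [ 3.05633963e+00  4.77796094e-05 -3.14080876e+00] [-0.69641029 -0.06092053  0.01012532] [ 0.64403538  0.69159203 -0.13035758  1.64593231  0.01325339  0.85235341
  2.1042076 ]
scene 467 [ 0.00782932 -0.00542524  0.13675569] (array([ 0.50251944, -0.28857304]), 0.076, np.float64(0.002687492577020871)) (array([ 0.5022865 , -0.28845514]), np.float64(0.07540456230562083), np.float64(0.002620349832104546))
blue (array([ 0.50239836, -0.29044628]), 0.098, np.float64(0.0021753223540954404))
top 38 [0.00671932 0.04560226 0.1420337 ] (array([ 0.5029032 , -0.28665644]), 0.076, np.float64(0.002149501352616497)) (array([ 0.52571284, -0.26280757]), np.float64(0.10857238729691983), np.float64(0.0021076680437946207))
blue (array([ 0.50454309, -0.28797229]), 0.098, np.float64(0.011588513071355647))
```

View pics/scene13.png

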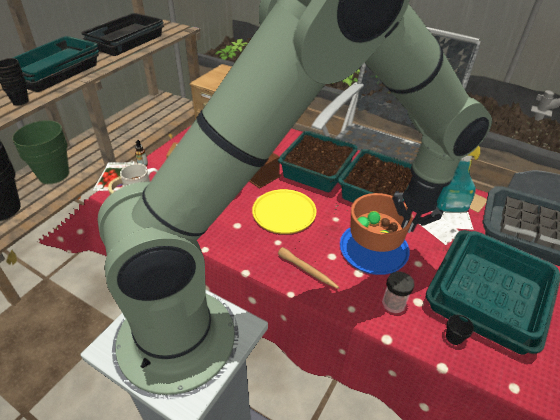

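```bash
python3 -m creep '[[[-1,0,-0.2,1,0,0,0],[-1,0,-0.17,1.5,0,0,0],[-1,0,-0.13,1.5,0,0,0],[-1,0,-0.1,1,0,0,0],[-1,0,-0.05,0.8,0,0,0],[-1,0,0,0,0,0,0],[-1,0,0,0.2,0,0,0],[-1,0,0,0.2,0,0,0],[-1,0,0,0,0,0,0],[-1,0,0,0,0,0,0]]]' 115
```

```text
clock: 51.58
position: [0.5105, -0.3777, 0.2194]
tool_rot: [3.057, 0.0, 3.141]
force: [0.2, 0.0, -5.8]
grip_width: 0.0072
finger_force: 115.7
```

```bash
python3 -m creep '[[[-1,0,-0.02,0.15,0,0,0],[-1,0,0,0,0,0,0],[-1,0,0,0,0,0,0]]]' 115
```

```text
clock: 51.95
position: [0.5106, -0.3779, 0.2179]
tool_rot: [3.057, 0.0, 3.141]
force: [1.1, -1.9, -2.9]
grip_width: 0.0072
finger_force: 116.2
```

```bash
python3 -m creep '[[[-1,0,-0.01,0.15,0,0,0],[-1,0,0,0,0,0,0],[-1,0,0,0,0,0,0]]]' 115
python3 - <<'E'
from h import *
rims(frame("scene"),((.503,-.29),))
E
```

```text
clock: 52.32
position: [0.5107, -0.378, 0.2173]
tool_rot: [3.057, 0.001, 3.141]
force: [-0.9, -0.4, 12.2]
grip_width: 0.0073
finger_force: 118.7
rim 555 [ 0.5021 -0.2912] 0.0751 0.004 fixed r [ 0.5024 -0.2914] z 0.0731
```

```bash
python3 -m creep '[[[-0.3,0,0,0,0,0,0],[0,0,0,0,0,0,0],[0,0,0,0,0,0,0],[0,0,0,-2,0,0,0],[0,0,0,-4,0,0,0],[0,0,0,-5,0,0,0],[0,0,2,-2,0.085,0,0],[0,0,5,0,0,0,0],[0,0,5,0,0,0,0],[0,0,5,0,0,0,0],[0,0,5,0,0,0,0],[0,0,5,0,0,0,0]]]'
python3 -m creep '[[[0,0,5,0,0,0,0],[0,0.5,5,0,0,0,0],[0,0.5,5,0,0,0,0],[0,0.5,5,0,0,0,0],[0,0,5,0,0,0,0],[0,0,0,0,0,0,0],[0,0,0,0,0,0,0]]]'
python3 - <<'E'
from h import *
print(bot.observe()["position"])
for n in("scene","top","wrist"):
    f=frame(n); cv2.imwrite(f"pics/{n}14.png",f["image"]); 
    if n!="wrist": rims(f,((.503,-.29),))
    P=f["P"]; m=f["ok"]&(abs(P[...,2]-.069)<.006)&(abs(np.hypot(P[...,0]-.489,P[...,1]-.244)-.076)<.015)&hsvm(f,(0,0,100),(180,80,255)); q=P[m]
    if len(q)>50: print(n,"white",circle(q),circle(q,.076)[0],np.median(q[:,2]))
    m=hsvm(f,(20,130,100),(36,255,255))&f["ok"]&(P[...,2]<.03)&(np.hypot(P[...,0]-.502,P[...,1])<.13)
    hu=cv2.convexHull(np.argwhere(m)[:,::-1].astype(np.int32))[:,0]; print("yellow",circle([onplane(f,u,v,.012) for u,v in hu],.098),circle([onplane(f,u,v,.012) for u,v in hu])[1])
E
```

```text
clock: 53.88
position: [0.5104, -0.1174, 0.3489]
tool_rot: [-3.141, 0.002, 3.141]
force: [1.4, -0.8, 0.5]
grip_width: 0.0427
finger_force: 0.0
clock: 54.75
position: [0.4956, 0.1307, 0.3483]
tool_rot: [-3.141, 0.001, 3.141]
force: [0.1, -1.3, 0.1]
grip_width: 0.0426
finger_force: 0.0
[0.4956494  0.1307023  0.34825243]
rim 617 [ 0.5018 -0.2908] 0.0751 0.0027 fixed r [ 0.5019 -0.2908] z 0.0729
scene white (array([0.49076247, 0.24418743]), np.float64(0.07546062591389507), np.float64(0.0030505824634844644)) [0.49063242 0.24441225] 0.06877811334094824
yellow (array([0.50246794, 0.00076601]), 0.098, np.float64(0.0014372269613314823)) 0.09766222675320345
rim 426 [ 0.503 -0.289] 0.0752 0.0028 fixed r [ 0.503 -0.289] z 0.0742
yellow (array([5.03343619e-01, 2.78176935e-04]), 0.098, np.float64(0.0007016258045238095)) 0.09757608703818586
wrist white (array([0.49187806, 0.24428824]), np.float64(0.07476812164779062), np.float64(0.002360302227005152)) [0.49203265 0.24422066] 0.06952093866811473
yellow (array([0.50426504, 0.00054536]), 0.098, np.float64(0.0009742038692539846)) 0.09704203620464605
```

View pics/wrist14.png

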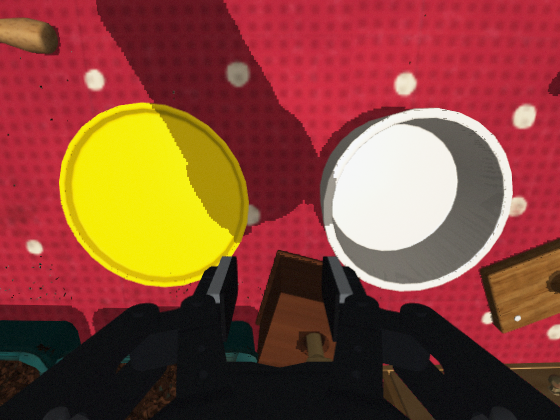

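```bash
python3 -c "
from h import *
goR((.4913,.1697,.12),-.085)"
```

```text
turn [-0.085  0.    -0.002]  shift after turn cm [0.45 2.02 7.54]  shift in present axes [0.45 2.66 7.34] world [-0.45  2.66 -7.34]
```

```bash
python3 -m creep '[[[0,0.45,2.7,1.5,0,0,0],[0,0,0,3,0,0,0],[0,0,0,2.8,0,0,0],[0,0,0,0,-0.085,0,0],[0,0,0,0,0,0,0],[0,0,0,0,0,0,0]]]'
python3 - <<'E'
from h import *
goR((.4913,.1697,.057),-.085)
f=frame("scene");P=f["P"]; q=P[f["ok"]&(abs(P[...,2]-.069)<.006)&(abs(np.hypot(P[...,0]-.489,P[...,1]-.244)-.076)<.015)&hsvm(f,(0,0,100),(180,80,255))]; print(len(q),circle(q,.076))
E
```

```text
clock: 55.65
position: [0.4914, 0.1575, 0.2749]
tool_rot: [3.058, 0.001, 3.14]
force: [1.1, 0.4, 0.0]
grip_width: 0.0423
finger_force: 0.0
turn [-0.002  0.001 -0.001]  shift after turn cm [ 0.01 -0.64  6.31]  shift in present axes [ 0.01 -0.63  6.31] world [-0.01 -0.1  -6.34]
231 (array([0.49110499, 0.24446451]), 0.076, np.float64(0.0029845634582985514))
```

```bash
python3 -m creep '[[[0,0,-0.6,0.5,0,0,0],[0,0,0,2.5,0,0,0],[0,0,0,2.2,0,0,0],[0,0,0,1,0,0,0],[0,0,0,0,0,0,0],[0,0,0,0,0,0,0]]]'
python3 -m creep '[[[-1,0,0,0,0,0,0],[-1,0,0,0,0,0,0],[-1,0,0,0,0,0,0],[-1,0,0,0,0,0,0],[-1,0,0,0,0,0,0],[-1,0,0.08,-1,0,0,0],[-1,0,0.17,-2,0,0,0],[-1,0,0.25,-3,0,0,0],[-1,0,0.25,-3,0,0,0],[-1,0,0.17,-2,0,0,0],[-1,0,0,0,0,0,0],[-1,0,0,0,0,0,0]]]' 100
python3 - <<'E'
from h import *
s=bot.observe(); print(s["position"],s["tool_rot"],s["moment"])
for n in("scene","top"):
    f=frame(n); P=f["P"]; q=P[f["ok"]&(P[...,2]>.14)&(P[...,2]<.21)&(np.hypot(P[...,0]-.485,P[...,1]-.244)<.1)&hsvm(f,(0,0,120),(180,60,255))]
    if len(q)<20: print(n,len(q)); continue
    z=np.percentile(q[:,2],90); q=q[abs(q[:,2]-z)<.008]
    A=np.c_[q[:,:2]-(.485,.244),np.ones(len(q))]; print(n,len(q),np.linalg.lstsq(A,q[:,2],rcond=None)[0],circle(q,.076),circle(q))
E
```

```text
clock: 56.45
position: [0.4913, 0.1574, 0.2128]
tool_rot: [3.056, 0.001, 3.141]
force: [0.5, -0.1, -0.3]
grip_width: 0.0425
finger_force: 0.0
clock: 57.95
position: [0.4908, 0.157, 0.3219]
tool_rot: [3.057, -0.001, 3.141]
force: [0.4, 0.3, -3.7]
grip_width: 0.0064
finger_force: 98.0
[0.4908365  0.1570016  0.32191182] [ 3.05711219e+00 -8.26378079e-04  3.14122820e+00] [-0.40045383  0.06970277  0.02168795]
scene 153 [ 0.01048867 -0.01645191  0.17592958] (array([0.49139297, 0.24211342]), 0.076, np.float64(0.003206069922849143)) (array([0.49115789, 0.24192848]), np.float64(0.07551218454193989), np.float64(0.003161789497363336))
top 0
```

```bash
python3 -m creep '[[[-1,1,-1,-0.09,0,0,0],[-1,1,-2,-0.17,0,0,0],[-1,1,-3,-0.26,0,0,0],[-1,0,-3.5,-0.3,0,0,0],[-1,0,-3.5,-0.3,0,0,0],[-1,-1,-3.5,-0.3,0,0,0],[-1,-1,-3,-0.26,0,0,0],[-1,-1,-2.5,-0.21,0,0,0],[-1,-1.2,-2.1,-0.17,0,0,0],[-1,0,0,0,0,0,0],[-1,0,0,0,0,0,0],[-1,0,0,0,0,0,0]]]' 100
python3 - <<'E'
from h import *
s=bot.observe(); print(s["position"],s["tool_rot"],s["moment"])
for n in("scene","top"):
    f=frame(n); P=f["P"]; cv2.imwrite(f"pics/{n}15.png",f["image"]); q=P[f["ok"]&(P[...,2]>.14)&(P[...,2]<.21)&(np.hypot(P[...,0]-.503,P[...,1])<.1)&hsvm(f,(0,0,120),(180,60,255))]
    if len(q)<20: print(n,len(q)); continue
    z=np.percentile(q[:,2],90); q=q[abs(q[:,2]-z)<.008]
    A=np.c_[q[:,:2]-(.503,0),np.ones(len(q))]; print(n,len(q),np.linalg.lstsq(A,q[:,2],rcond=None)[0],circle(q,.076),circle(q))
E
```

```text
clock: 59.55
position: [0.5025, -0.0843, 0.3227]
tool_rot: [3.057, -0.0, -3.141]
force: [-0.1, 0.7, -4.0]
grip_width: 0.0065
finger_force: 97.9
[ 0.502547   -0.08426094  0.32265453] [ 3.05650877e+00 -1.79579511e-04 -3.14119789e+00] [-0.3058692   0.05913253 -0.01930735]
scene 364 [-0.00832996  0.00683756  0.17717627] (array([0.50247437, 0.00101888]), 0.076, np.float64(0.002831581740262001)) (array([0.502107  , 0.00123112]), np.float64(0.07557363138779116), np.float64(0.002805173856704337))
top 0
```

Centred over yellow (.503,.0005). Lower to contact near TCP z .218.

```bash
python3 -m creep '[[[-1,0,-0.15,1.5,0,0,0],[-1,0,-0.22,2.5,0,0,0],[-1,0,-0.22,2.5,0,0,0],[-1,0,-0.15,1.8,0,0,0],[-1,0,-0.1,1.2,0,0,0],[-1,0,-0.04,0.5,0,0,0],[-1,0,0,0.2,0,0,0],[-1,0,0,0,0,0,0],[-1,0,0,0,0,0,0]]]' 100
```

```text
clock: 60.78
position: [0.5032, -0.0847, 0.2207]
tool_rot: [3.057, 0.001, 3.141]
force: [-0.1, 0.2, -2.4]
grip_width: 0.0069
finger_force: 98.0
```

```bash
python3 -m creep '[[[-1,0,0,0.15,0,0,0],[-1,0,0,0.1,0,0,0],[-1,0,0,0,0,0,0],[-1,0,0,0,0,0,0]]]' 100
```

```text
clock: 61.28
position: [0.5031, -0.0846, 0.2179]
tool_rot: [3.057, 0.0, 3.141]
force: [-3.0, -0.2, 5.7]
grip_width: 0.0068
finger_force: 99.3
```

```bash
python3 -m creep '[[[-0.3,0,0,0,0,0,0],[0,0,0,0,0,0,0],[0,0,0,0,0,0,0],[0,0,0,-2,0,0,0],[0,0,0,-4,0,0,0],[0,0,0,-5,0,0,0],[0,0,0,-5,0.085,0,0],[0,0,0,-5,0,0,0],[0,0,0,-3,0,0,0],[0,0,0,0,0,0,0],[0,0,0,0,0,0,0]]]'
python3 - <<'E'
from h import *
for n in("scene","top","wrist"):
    f=frame(n); cv2.imwrite(f"pics/{n}16.png",f["image"])
    if n!="wrist": rims(f,((.503,0),(.503,-.29)))
    P=f["P"]
    for c in((.503,0),(.503,-.29)):
        q=P[f["ok"]&(abs(P[...,2]-.074)<.006)&(abs(np.hypot(P[...,0]-c[0],P[...,1]-c[1])-.075)<.01)]
        if len(q)>50: print(n,"slope",np.linalg.lstsq(np.c_[q[:,:2]-c,np.ones(len(q))],q[:,2],rcond=None)[0])
E
```

```text
clock: 62.65
position: [0.5028, -0.0981, 0.4565]
tool_rot: [3.142, -0.001, 3.141]
force: [-0.7, 0.3, -0.3]
grip_width: 0.0428
finger_force: 0.0
rim 509 [0.5027 0.0009] 0.0753 0.0027 fixed r [0.5027 0.0009] z 0.0732
rim 617 [ 0.5019 -0.291 ] 0.0751 0.0028 fixed r [ 0.502  -0.2909] z 0.0729
scene slope [ 0.00044484 -0.00082032  0.07338555]
scene slope [-0.00115458  0.00096025  0.07316655]
rim 95 [0.506  0.0089] 0.0815 0.0025 fixed r [0.5032 0.0036] z 0.0738
rim 440 [ 0.5027 -0.2892] 0.0751 0.0029 fixed r [ 0.5027 -0.2892] z 0.0738
top slope [-0.01547457 -0.02316261  0.07248179]
top slope [0.00340102 0.00180276 0.07405093]
wrist slope [-0.00294235 -0.0062991   0.07403225]
wrist slope [-0.00151124  0.00559655  0.07388189]
```

View pics/scene16.png

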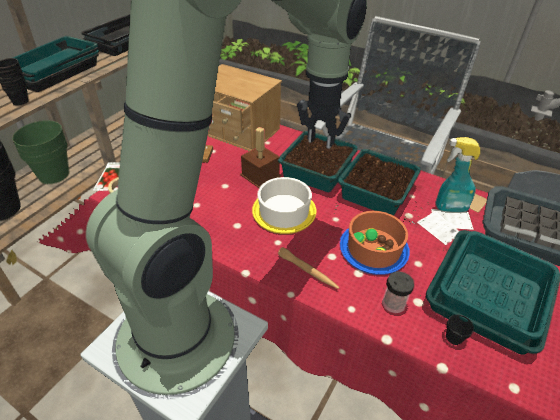

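```bash
python3 -c "
from workcell import bot
print(bot.job_done())"
```

```text
the job is handed in; nothing more can be done
None
```

The job is handed in at about 63 s, with no verdict returned: all three plugs are in the terracotta bowl, I stirred it a little over three clockwise turns about 2 mm above its floor, the stick is back upright in its block, and both bowls sit level, terracotta in the blue saucer and white in the yellow.

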